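Gang three drawer sides in the dovetailing clamp

ROBOT

A 6-joint arm with a two-finger parallel gripper is mounted at the origin on a cart in front of the work surface, level with it; the furniture and walls round the work are solid. World frame = base frame: x ahead of the robot, y to its left, z up, the work surface at z = 0. Lengths are in m, angles in rad, forces in N, time in s.
With the tool pointing down it reaches from about 0.4 to 0.825 m from the base axis. Payload 7 kg.
Tool frame: the origin (TCP) lies between the finger pads; the fingertips stand 14 mm ahead of it and the grasp point (between the pads) lies 5 mm behind it; z points along the fingers, y is the line along which they close (so a half turn about z gives the same grasp; the last joint's range is limited). The gripper opens to 85 mm and grips with 20 to 120 N. Pads are 22 mm wide; open, the fingers measure 114 mm over their backs; the gripper's body (76 mm by 85 mm) begins 54 mm behind the grasp point. The pads swing forward as they close: fully open they stand 13 mm farther back than shut.
Start: joints at [-1.051, 0.359, 0.012, 0, -1.224, -0.288], TCP at [0.155, -0.657, 0.245] pointing down, gripper open.
Joint ranges: [-3.07, 3.07], [-1.43, 2.12], [-1.02, 1.25], [-3.03, 1.67], [-3.05, -0], [-3.03, 3.03]. Speed limits (rad/s): [2.39, 2.39, 3.01, 3.14, 3.14, 3.14].

INTERFACE

Orientations are given as a rotation vector (axis times angle).
In Python, from workcell import robot gives the robot as it stands.
- The arm moves only by the tool apply_moves, never from a script. Its argument "increments" is a list of rows, each an object with "offset": the shift along the tool's x, y, z in mm, a list of three; "yaw": the turn about the tool's z in degrees; "jaw": the closure, from 0 (fully open) to 1 (shut). A call has 1 to 20 rows; each row shifts and turns the commanded pose from where the row before left it, along the tool's axes as they then stand; what a row does not reach is not made up. A row lasts 1/12 s, in which the tool goes at most 41.7 mm and 7.16 degrees, less where a joint would pass 70% of its speed; a pose out of reach is approached as far as the arm can. A call is refused whole if a number of a shift passes 41.7 or a number of a turn 7.16, either way. A call with a gripper value outside its range is refused whole. The fingers move at their own pace and stop on an object; the grip force is fixed at half the most. Time passes only in rows, so rows that do not move let the fingers close. It gives the time, the measured TCP pose, the force, the opening and the grip force at its end, in the units of the state.
- robot.get_obs(): the state, without advancing time (a new reading comes with each control period).
- robot.grab_frame(name): name is "side" or "top" or "wrist"; returns (picture, depth): 420x560x3 uint8, red, green, blue; 420x560 float32, m along the optical axis (not along the pixel's ray), 0 where there is no reading.
- robot.camera_model(name): a dict with "camera_matrix" (3x3 intrinsics, pixels), "k1" (the pictures are not rectified: a ray, as slopes to the right and down, at radius r is drawn at 1 + k1 r^2 times it, then the intrinsics apply), "position" and "rotation" of the camera in the world; the wrist camera has in their place "hand_eye" (4x4, takes a point from camera to tool coordinates, whose origin is the TCP and whose axes are the flange's). Camera axes: x right, y down, z forward; pixel columns grow to the right and rows downward; lengths in m; the calibration is good to about 2 mm. A picture is of the moment at which its call begins: read the wrist's pose just before it. camera_model takes no time and is no camera call.
- robot.sign_off(): hands the job in; it is judged then, once.
Trained networks look in the newest picture that a camera, given by its name, has taken for a name from the list of things; names that differ only in an ending like _2 or _b are one class to them, and where a whole thing is asked for, a point or a joint stands for the part that bears it (a point fixed in the world has none). Each returns a list of dicts, best first, with "p" (0 to 1); they miss things now and then, are a little off and sometimes report something else, mostly with a low value. They report only what shows in the picture. A call takes as long as a camera call. They do not tell look-alikes from the thing itself.
- robot.cut_out(camera, query): "region" (420x560 bool, what is visible of it) and "rect" ([left, top, width, height] in pixels, round what is visible of it).
The state is a dict: "t": time; "qpos": joint angles; "qvel": joint speeds; "effort": joint torques, N m; "tcp_pos": TCP position; "eef_rot": TCP orientation; "contact_force": force on the tool from outside, world axes, zero at the start; "wrist_torque": the same for the moment, N m; "opening": finger opening in m; "grip_force": force on a finger pad.
Only numpy, scipy, OpenCV 4.12 (cv2) and the standard library are available. Lean on these libraries where they do the work, as an engineer would, in place of code of your own. Each camera call takes 0.05 s, during which the arm holds its last target. There are 200 camera calls.

TASK

Get the three drawer sides ready to have their dovetails sawn in one go: stand the two that lie on the bench on end in the clamp next to the one already there, either end up and either face forward, each with a long edge hard against the side fence, and then push the sliding jaw up until all three are packed upright and snug against the fixed cheek. Press the jaw up by feel, firmly enough that it still bears on the boards once you let go, but without forcing it, and leave the other tools where they lie.

Things in the scene. Friction and masses are not known exactly. Their poses are not given: they have to be found in the camera images.
- side_a: loose drawer side: plain pale board 120 x 64 x 16 mm, 80 g, a fine dark line scribed round it 16 mm from each end; lies flat right of the clamp, the nearer of the two. Origin in its middle (8 mm above the bench at the start); x along its 120 mm length, y across its 64 mm width, z through its 16 mm thickness. Both ends, edges and faces are alike
- side_b: loose drawer side, same board and axes as side_a; lies flat right of the clamp, the farther of the two
- side_c: loose drawer side, same board and axes; it already stands on end in the clamp (x axis vertical), about 0.5 mm from the cheek and the fence
- clamp: wooden clamp, fixed. Origin under the middle of its base (262 x 150 x 18 mm), z up, x from the sliding jaw (left end) to the fixed cheek (right end), y away from the robot. Boards stand on the base and reach 138 mm above the bench. The robot's side is open. Guide strips 10 mm high on the base: y -44 to -29 mm up to x -6 mm; y 29 to 44 mm up to x -70 mm
- cheek (a point): middle of the fixed cheek's face where it meets the base (85, 0, 18 mm in the clamp's frame, axes as the clamp's); the face looks to -x, is 92 mm wide and reaches 118 mm above the bench
- fence (a point): end of the side fence at the cheek, where its face meets cheek and base (85, 33, 18 mm in the clamp's frame, axes as the clamp's). The fence face looks to -y and runs 150 mm from here to -x; fence 16 mm thick, its top only 60 mm above the bench, so a board is held above it
- jaw (a joint): slide of the jaw along the clamp's +x, m: 0 fully open (125 mm from jaw to cheek), grows as it closes, 0.077 where it just touches three boards packed tight. Stiff (about 5 N of friction), stays where it is left, no lock or spring: pressed up with 10 to 20 N it keeps bearing on the boards. The jaw's face is 62 mm wide and reaches 92 mm above the bench
- knob (a point): middle of the turned wooden knob on the jaw, 66 mm behind the jaw's face, at the height to pinch it (73 mm above the bench; 31 mm across here, 20 mm at the neck below; its top 85 mm above the bench); axes as the clamp's, moves with the jaw
- chisel: chisel, bystander, beyond the lying boards
- awl: awl, bystander, near right of the work
- gouge: spoon gouge, bystander, left of the work
There are look-alikes about, which are no part of the job. Leave any pink or red look-alike of the side_c alone.

How it is judged:
By the outcome, as a careful person would: the job done as asked, in the order asked, and still so for the second after the job is handed in, with the robot touching nothing.
It also fails if it takes over 72 s, if anything falls off the work surface, if the arm or the gripper's body presses on something with over 40 N, if the wrist force passes 120 N, or if a joint passes its speed limit or range.

## Working session

There is one attempt and no reset: what is moved stays moved. The work goes in short steps, Python scripts to look and compute and a tool call to move; the robot and the scene stay as the last step left them, time stands still between calls to the robot, and variables do not carry over. Pictures are saved under pics/ and viewed, at most 10 in all, crops included, and the job is handed in when it is done.

Besides the shell and the picture viewer there is one more tool, called after ">>>" by a JSON object that holds its "api" and its "payload". apply_moves: Moves the arm, as the interface text tells. Its arguments: {"type":"object","properties":{"increments":{"type":"array"}},"required":["increments"]}

```bash
ls; mkdir -p pics
cat > h.py <<'E'
import numpy as np, cv2
from workcell import robot
from scipy.spatial.transform import Rotation as R
def cloud(cam,pic_depth=None):
    o=robot.get_obs(); img,d=pic_depth or robot.grab_frame(cam); m=robot.camera_model(cam)
    K=np.array(m["camera_matrix"],float); k1=m["k1"]
    v,u=np.mgrid[0:420,0:560]
    pts=np.stack([u,v],-1).reshape(-1,1,2).astype(np.float64)
    n=cv2.undistortPoints(pts,K,np.array([k1,0,0,0.])).reshape(420,560,2)
    P=np.dstack([n*d[...,None],d])
    if "position" in m: W=P@np.array(m["rotation"]).T+np.array(m["position"])
    else:
        H=np.array(m["hand_eye"]); T=P@H[:3,:3].T+H[:3,3]
        W=T@R.from_rotvec(o["eef_rot"]).as_matrix().T+o["tcp_pos"]
    W[d==0]=np.nan
    return img,W
def save(n,img,s=1): cv2.imwrite(f"pics/{n}.png",cv2.resize(img[...,::-1],None,fx=s,fy=s))
E
python3 - <<'E'
from h import *
i,W=cloud("top"); np.save("top.npy",W)
for q in ["side_a","clamp","knob","chisel","awl","gouge"]:
    for r in robot.cut_out("top",q):
        p=W[r["region"]]; print(q,round(r["p"],2),r["rect"],np.nanmedian(p,0).round(3))
j,V=cloud("side"); np.save("side.npy",V)
save("both",np.vstack([i,j]) if 0 else i,1.4); save("side",j,1.4)
m=robot.camera_model("top");print(m)
o=robot.get_obs();print(o["tcp_pos"],o["eef_rot"],o["opening"],o["t"])
E
```

```text
picsTraceback (most recent call last):
  File "<stdin>", line 2, in <module>
  File "h.py", line 11, in cloud
    if "position" in m: W=P@np.array(m["rotation"]).T+np.array(m["position"])
                          ~~~~~~~~~~~~~~~~~~~~~~~~~~~^~~~~~~~~~~~~~~~~~~~~~~~
ValueError: operands could not be broadcast together with shapes (420,560) (3,)
```

```bash
sed -i 's/np.array(m\["rotation"\]).T/rm(m["rotation"]).T/' h.py
cat >> h.py <<'E'
def rm(r):
    r=np.array(r,float); return r if r.shape==(3,3) else R.from_rotvec(r).as_matrix()
E
python3 - <<'E'
from h import *
i,W=cloud("top"); np.save("top.npy",W); np.save("topi.npy",i)
for q in ["side_a","clamp","knob","chisel","awl","gouge"]:
    for r in robot.cut_out("top",q):
        p=W[r["region"]]; print(q,round(r["p"],2),r["rect"],np.nanmedian(p,0).round(3))
j,V=cloud("side"); np.save("side.npy",V)
save("top",i,1.4); save("side",j,1.4)
m=robot.camera_model("top");print(m)
o=robot.get_obs();print(o["tcp_pos"],o["eef_rot"],o["opening"],o["t"])
E
```

```text
side_a 0.75 [331.0, 235.2, 44.1, 30.5] [ 0.465 -0.248  0.016]
side_a 0.68 [311.1, 188.0, 10.4, 26.6] [ 0.595 -0.131  0.119]
side_a 0.62 [340.8, 189.7, 42.6, 23.6] [ 0.611 -0.277  0.016]
side_a 0.49 [304.8, 258.8, 5.7, 21.0] [ 0.417 -0.106  0.119]
side_a 0.45 [263.0, 206.6, 5.9, 24.1] [ 0.549 -0.003  0.137]
clamp 0.61 [195.0, 193.7, 92.4, 55.3] [0.54  0.084 0.02 ]
chisel 0.54 [297.7, 168.1, 35.6, 12.0] [ 0.693 -0.139  0.027]
chisel 0.27 [260.9, 210.1, 7.2, 20.2] [ 0.549 -0.003  0.137]
awl 0.58 [409.2, 257.2, 34.2, 13.1] [ 0.427 -0.47   0.026]
gouge 0.7 [139.3, 209.5, 23.3, 79.2] [0.452 0.342 0.021]
gouge 0.36 [206.4, 210.6, 29.1, 24.7] [0.535 0.138 0.055]
{'camera_matrix': array([[502.68873384,   0.        , 273.73831952],
       [  0.        , 502.68873384, 213.93164767],
       [  0.        ,   0.        ,   1.        ]]), 'k1': -0.002605221533111763, 'position': array([ 0.44731155, -0.05348469,  1.49461463]), 'rotation': array([-2.17353833,  2.16161403, -0.06440331])}
[ 0.15502847 -0.65689431  0.245231  ] [ 3.63235464e-01 -3.12048401e+00 -2.43625765e-04] 0.08533268138113115 0.45
```

View pics/top.png

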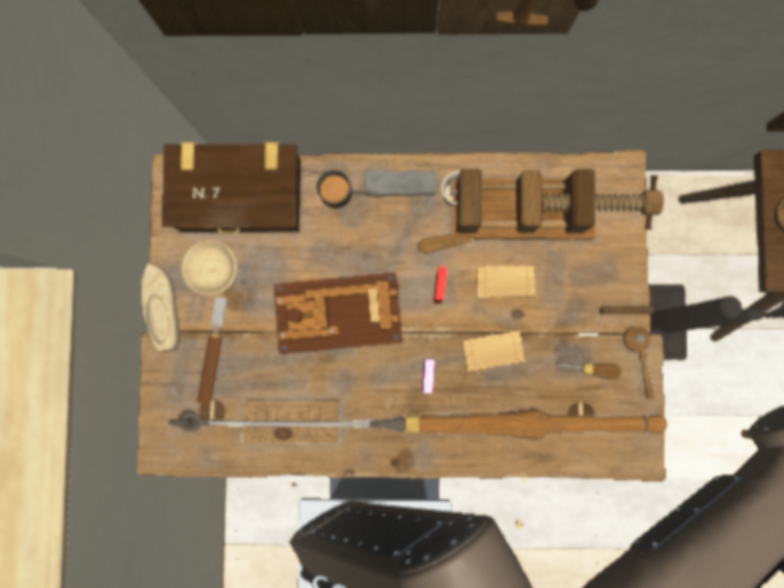

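View pics/side.png

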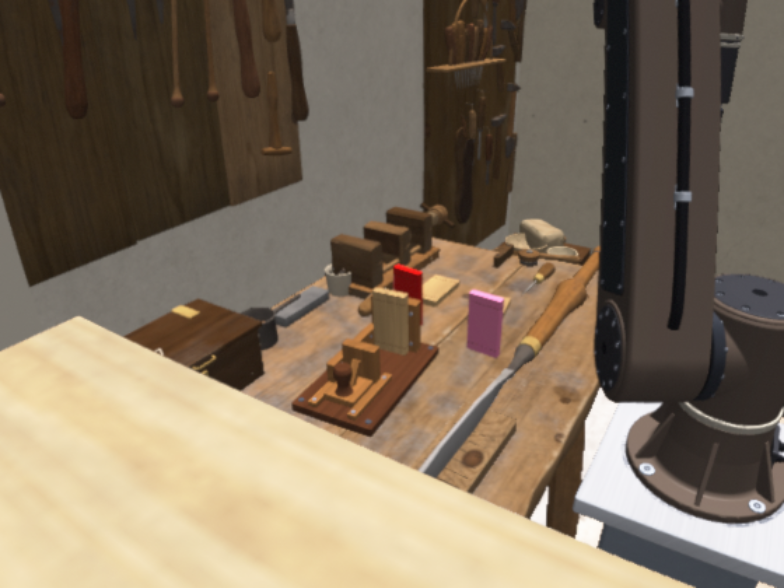

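Run:
```python
from h import *
W=np.load("top.npy"); i=np.load("topi.npy")
m=robot.camera_model("wrist"); print(np.round(m["hand_eye"],3), m["camera_matrix"][0])
def rect(mask,t):
    p=W[mask][:,:2]; r=cv2.minAreaRect((p*1000).astype(np.float32)); print(t,len(p),np.round(r[0],1),np.round(r[1],1),round(r[2],1))
X,Y,Z=W[...,0],W[...,1],W[...,2]
rect((abs(X-.465)<.06)&(abs(Y+.248)<.085)&(Z>.012)&(Z<.02),"a")
rect((abs(X-.611)<.05)&(abs(Y+.277)<.085)&(Z>.012)&(Z<.02),"b")
rect((abs(X-.549)<.05)&(abs(Y+.003)<.02)&(Z>.128)&(Z<.145),"c")
rect((abs(X-.549)<.09)&(abs(Y+.03)<.04)&(Z>.10)&(Z<.126),"cheek")
rect((abs(X-.54)<.12)&(abs(Y-.08)<.17)&(Z>.011)&(Z<.13),"clamp all")
rect((abs(X-.54)<.08)&(abs(Y-.1)<.1)&(Z>.078)&(Z<.1),"jaw")
rect((abs(X-.595)<.05)&(abs(Y+.131)<.05)&(Z>.10)&(Z<.14),"red")
rect((abs(X-.417)<.05)&(abs(Y+.106)<.05)&(Z>.10)&(Z<.14),"pink")
```

```text
[[ 0.001 -0.967 -0.256  0.064]
 [ 1.     0.001  0.     0.   ]
 [ 0.    -0.256  0.967 -0.129]
 [ 0.     0.     0.     1.   ]] [336.62320711   0.         280.69761342]
a 711 [ 465.5 -247.5] [ 63.8 119.8] 10.2
b 682 [ 611.5 -273.9] [ 63.  120.1] 0.6
c 139 [552.9  -0.9] [63.1 16. ] 6.0
cheek 277 [552.8 -12.7] [91.7 37.7] 5.7
clamp all 4287 [544.1  80.1] [150.4 262. ] 5.7
jaw 237 [538.  137.3] [60.4 81.2] 3.5
red 145 [ 597.  -132.6] [15.9 64.5] 83.7
pink 145 [ 415.7 -108.2] [16.1 63.1] 85.6
```

>>> {"api": "apply_moves", "payload": {"increments": [{"offset": [-28,21,-20],"yaw": -6.9},{"offset": [-26,24,-20],"yaw": -6.9},{"offset": [-23,27,-10],"yaw": -6.9},{"offset": [-20,30,0],"yaw": -6.9},{"offset": [-16,32,0],"yaw": -6.9},{"offset": [0,0,0],"yaw": -6.9},{"offset": [0,0,0],"yaw": -6.9},{"offset": [0,0,0],"yaw": -6.9}]}}

```text
validation failed for argument at $.in...
```

>>> {"api": "apply_moves", "payload": {"increments": [{"offset": [-33,22,-8],"yaw": 0,"jaw": 0},{"offset": [-33,22,-8],"yaw": 0,"jaw": 0},{"offset": [-33,22,-8],"yaw": 0,"jaw": 0},{"offset": [-33,22,-8],"yaw": 0,"jaw": 0},{"offset": [-33,22,-8],"yaw": 0,"jaw": 0},{"offset": [-33,22,-8],"yaw": 0,"jaw": 0},{"offset": [-33,22,-8],"yaw": 0,"jaw": 0},{"offset": [-33,22,0],"yaw": 0,"jaw": 0},{"offset": [-33,22,0],"yaw": 0,"jaw": 0},{"offset": [-33,22,0],"yaw": 0,"jaw": 0},{"offset": [-33,22,0],"yaw": 0,"jaw": 0},{"offset": [-33,22,0],"yaw": 0,"jaw": 0},{"offset": [-33,22,0],"yaw": 0,"jaw": 0},{"offset": [-33,22,0],"yaw": 0,"jaw": 0}]}}

```text
t: 1.62
tcp_pos: [0.535, -0.2493, 0.3017]
eef_rot: [-0.364, 3.12, -0.0]
contact_force: [0.9, -2.1, 0.9]
opening: 0.0856
grip_force: 0.0
```

>>> {"api": "apply_moves", "payload": {"increments": [{"offset": [0,0,0],"yaw": -7,"jaw": 0},{"offset": [0,0,0],"yaw": -7,"jaw": 0},{"offset": [0,0,0],"yaw": -7,"jaw": 0},{"offset": [0,0,0],"yaw": -7,"jaw": 0},{"offset": [0,0,0],"yaw": -7,"jaw": 0},{"offset": [0,0,0],"yaw": -7,"jaw": 0},{"offset": [0,0,0],"yaw": -7,"jaw": 0},{"offset": [0,0,0],"yaw": -7,"jaw": 0},{"offset": [0,0,0],"yaw": -7,"jaw": 0},{"offset": [0,0,0],"yaw": -7,"jaw": 0},{"offset": [0,0,0],"yaw": -7,"jaw": 0},{"offset": [0,0,0],"yaw": -7,"jaw": 0}]}}

```text
t: 2.62
tcp_pos: [0.5339, -0.251, 0.3014]
eef_rot: [-2.364, 2.069, -0.0]
contact_force: [-0.1, -0.1, -0.1]
opening: 0.0853
grip_force: 0.0
```

```bash
cat >> h.py <<'E'
def rect(W,c,hw,z0,z1,t):
    X,Y,Z=W[...,0],W[...,1],W[...,2]
    k=(abs(X-c[0])<hw[0])&(abs(Y-c[1])<hw[1])&(Z>z0)&(Z<z1)
    if k.sum()<20: print(t,"none"); return
    r=cv2.minAreaRect((W[k][:,:2]*1000).astype(np.float32)); print(t,k.sum(),np.round(r[0],1),np.round(r[1],1),round(r[2],1),"z",np.median(Z[k]).round(4))
def st():
    o=robot.get_obs(); M=R.from_rotvec(o["eef_rot"]).as_matrix()
    print("t",round(o["t"],2),"tcp",np.round(o["tcp_pos"],4),"yang",round(np.degrees(np.arctan2(M[1,1],M[0,1]))%360,2),"z",M[:,2].round(3),"F",np.round(o["contact_force"],1),"op",round(o["opening"],4),"gf",round(o["grip_force"],1),"q",np.round(o["qpos"],2))
E
python3 - <<'E'
from h import *
st(); i,W=cloud("wrist"); save("w1",i,1.4)
rect(W,(.465,-.248),(.06,.085),.010,.02,"a")
rect(W,(.611,-.277),(.05,.085),.010,.02,"b")
E
```

```text
t 2.62 tcp [ 0.5339 -0.251   0.3014] yang 187.63 z [ 0.  0. -1.] F [-0.1 -0.1 -0.1] op 0.0853 gf 0.0 q [-0.11  0.19 -0.09 -0.   -1.29  0.24]
a 4872 [ 463.6 -246.2] [ 64.7 121. ] 10.1 z 0.0166
b 5150 [ 610.4 -272.6] [ 64.5 119.7] 1.5 z 0.0164
```

View pics/w1.png

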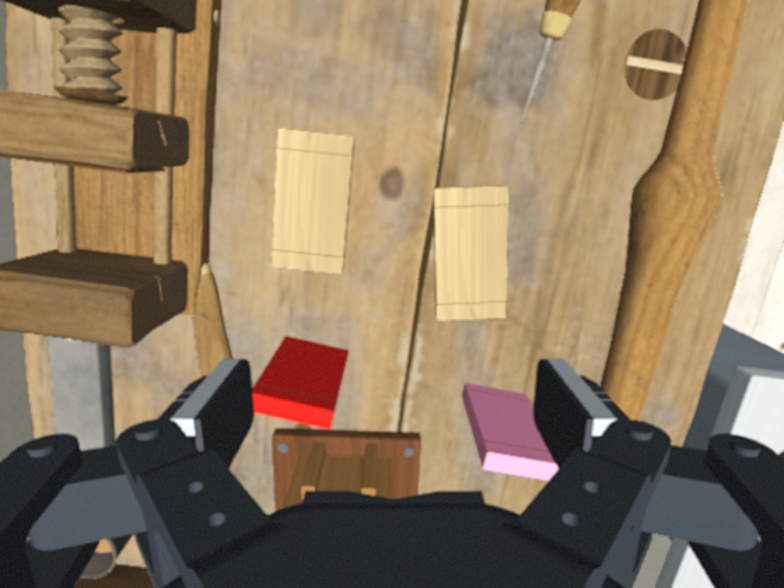

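>>> {"api": "apply_moves", "payload": {"increments": [{"offset": [0,0,0],"yaw": -2.5,"jaw": 0},{"offset": [10,22,30],"yaw": 0,"jaw": 0},{"offset": [10,22,30],"yaw": 0,"jaw": 0},{"offset": [10.7,23.6,30],"yaw": 0,"jaw": 0},{"offset": [0,0,40],"yaw": 0,"jaw": 0},{"offset": [0,0,40],"yaw": 0,"jaw": 0},{"offset": [0,0,40],"yaw": 0,"jaw": 0},{"offset": [0,0,35],"yaw": 0,"jaw": 0},{"offset": [0,0,20],"yaw": 0,"jaw": 0},{"offset": [0,0,19],"yaw": 0,"jaw": 0},{"offset": [0,0,0],"yaw": 0,"jaw": 0},{"offset": [0,0,0],"yaw": 0,"jaw": 0.15},{"offset": [0,0,0],"yaw": 0,"jaw": 0.15},{"offset": [0,0,0],"yaw": 0,"jaw": 0.15}]}}

```text
t: 3.83
tcp_pos: [0.4737, -0.2931, 0.0189]
eef_rot: [-2.401, 2.024, -0.004]
contact_force: [0.5, -0.2, 0.5]
opening: 0.0727
grip_force: 0.0
```

Run:
```python
from h import *
st(); i,W=cloud("wrist"); save("w2",i,1.2)
```

```text
t 3.83 tcp [ 0.4737 -0.2931  0.0189] yang 189.75 z [ 0.003 -0.001 -1.   ] F [ 0.5 -0.2  0.5] op 0.0727 gf 0.0 q [-0.2   0.42 -0.51  0.   -0.64  0.37]
```

View pics/w2.png

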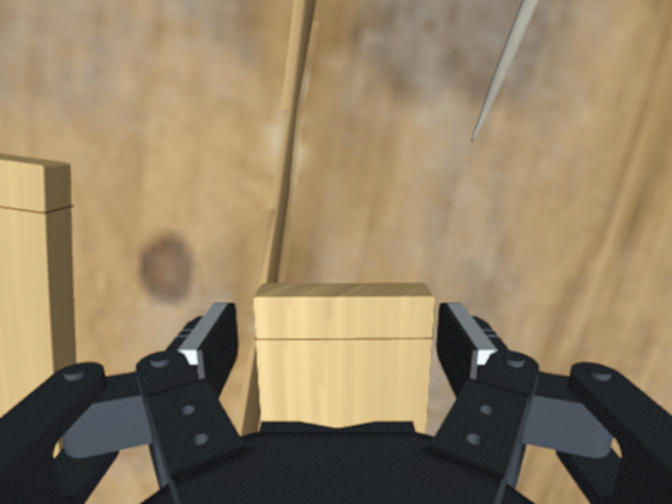

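>>> {"api": "apply_moves", "payload": {"increments": [{"offset": [0,0,0],"yaw": 0,"jaw": 0.24},{"offset": [0,0,0],"yaw": 0,"jaw": 0.25},{"offset": [0,0,0],"yaw": 0,"jaw": 0.26},{"offset": [0,0,0],"yaw": 0,"jaw": 0.26},{"offset": [0,0,0],"yaw": 0,"jaw": 0.26}]}}

```text
t: 4.3
tcp_pos: [0.4732, -0.293, 0.0186]
eef_rot: [-2.403, 2.023, -0.003]
contact_force: [-1.0, 0.9, 8.0]
opening: 0.0635
grip_force: 16.0
```

>>> {"api": "apply_moves", "payload": {"increments": [{"offset": [0,0,-4],"yaw": 0,"jaw": 0.26},{"offset": [0,0,-10],"yaw": 0,"jaw": 0.26},{"offset": [0,0,-15],"yaw": 0,"jaw": 0.26},{"offset": [0,0,-20],"yaw": 0,"jaw": 0.26},{"offset": [0,0,-20],"yaw": 0,"jaw": 0.26},{"offset": [0,0,-20],"yaw": 0,"jaw": 0.26},{"offset": [0,0,0],"yaw": 0,"jaw": 0.26}]}}

```text
t: 4.88
tcp_pos: [0.4747, -0.2936, 0.1111]
eef_rot: [-2.402, 2.022, -0.01]
contact_force: [1.9, -0.6, -0.5]
opening: 0.0632
grip_force: 16.0
```

Run:
```python
from h import *
st(); i,W=cloud("wrist"); j,V=cloud("side"); save("w3",np.hstack([i[:, ::1],j[100:,:][:320].repeat(1,0) if 0 else j]),0.7)
```

```text
t 4.88 tcp [ 0.4747 -0.2936  0.1111] yang 189.82 z [ 0.006 -0.002 -1.   ] F [ 1.9 -0.6 -0.5] op 0.0632 gf 16.0 q [-0.2   0.29 -0.43  0.   -0.85  0.37]
```

View pics/w3.png

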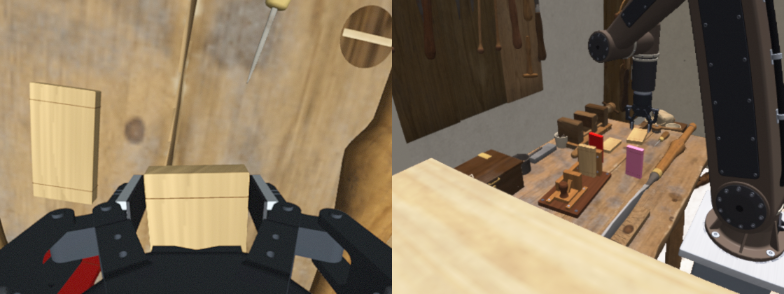

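```bash
cat >> h.py <<'E'
def tilt(W=None):
    "held board plane in tool frame"
    o=robot.get_obs(); M=R.from_rotvec(o["eef_rot"]).as_matrix(); p0=o["tcp_pos"]
    if W is None: _,W=cloud("wrist")
    T=(W-p0)@M; k=(abs(T[...,1])<.027)&(T[...,0]>-.13)&(T[...,0]<.04)&(T[...,2]<.10)&(T[...,2]>-.02)
    P=T[k]; 
    for x in np.arange(-.12,.04,.01):
        s=P[(P[:,0]>=x)&(P[:,0]<x+.01)]
        if len(s)>10: print(round(x,3),len(s),"tool z med",np.round(np.percentile(s[:,2],[5,50,95]),4))
E
python3 - <<'E'
from h import *
tilt()
j,V=cloud("side")
T=V; o=robot.get_obs();p=o["tcp_pos"]
for y in np.arange(p[1]-.03,p[1]+.13,.01):
    k=(abs(V[...,0]-p[0])<.04)&(V[...,1]>=y)&(V[...,1]<y+.01)&(V[...,2]>.01)&(V[...,2]<p[2]+.01)
    if k.sum()>3: print("y",y.round(3),k.sum(),np.percentile(V[k][:,2],[5,50,95]).round(3))
E
```

```text
-0.05 101 tool z med [0.0018 0.0027 0.0037]
-0.04 2058 tool z med [0.0016 0.0025 0.0033]
-0.03 2296 tool z med [0.0015 0.0024 0.0033]
-0.02 2441 tool z med [0.0013 0.0023 0.0031]
-0.01 2594 tool z med [0.0012 0.0022 0.0031]
-0.0 2736 tool z med [0.0012 0.0021 0.003 ]
0.01 2056 tool z med [0.0015 0.0062 0.0156]
y -0.313 5 [0.104 0.105 0.106]
y -0.303 35 [0.098 0.105 0.112]
y -0.293 50 [0.099 0.105 0.113]
y -0.283 41 [0.104 0.105 0.113]
y -0.273 34 [0.101 0.105 0.106]
y -0.263 38 [0.097 0.104 0.106]
y -0.253 33 [0.102 0.104 0.106]
y -0.243 34 [0.102 0.105 0.106]
y -0.233 35 [0.103 0.104 0.105]
y -0.223 32 [0.102 0.104 0.105]
y -0.213 33 [0.102 0.103 0.105]
y -0.203 36 [0.1   0.103 0.105]
y -0.193 94 [0.089 0.097 0.104]
y -0.183 11 [0.089 0.095 0.104]
```

>>> {"api": "apply_moves", "payload": {"increments": [{"offset": [0,0,20],"yaw": 0,"jaw": 0.26},{"offset": [0,0,20],"yaw": 0,"jaw": 0.258},{"offset": [0,0,0],"yaw": 0,"jaw": 0.256},{"offset": [0,0,0],"yaw": 0,"jaw": 0.256}]}}

```text
t: 5.42
tcp_pos: [0.4712, -0.2925, 0.0649]
eef_rot: [2.401, -2.023, -0.006]
contact_force: [0.1, -0.2, -0.3]
opening: 0.0635
grip_force: 12.5
```

>>> {"api": "apply_moves", "payload": {"increments": [{"offset": [0,0,0],"yaw": 0,"jaw": 0.254},{"offset": [0,0,0],"yaw": 0,"jaw": 0.254}]}}

```text
t: 5.58
tcp_pos: [0.4731, -0.293, 0.0671]
eef_rot: [-2.403, 2.023, -0.001]
contact_force: [0.1, -0.3, -0.5]
opening: 0.064
grip_force: 8.8
```

Run:
```python
from h import *
st(); tilt()
```

```text
t 5.58 tcp [ 0.4731 -0.293   0.0671] yang 189.8 z [ 0.001 -0.    -1.   ] F [ 0.1 -0.3 -0.5] op 0.064 gf 8.8 q [-0.2   0.35 -0.47  0.   -0.75  0.37]
-0.05 152 tool z med [0.0025 0.0034 0.0044]
-0.04 2103 tool z med [0.0022 0.0031 0.004 ]
-0.03 2235 tool z med [0.0019 0.0028 0.0037]
-0.02 2403 tool z med [0.0015 0.0024 0.0034]
-0.01 3336 tool z med [0.0013 0.0024 0.0672]
-0.0 4095 tool z med [0.0011 0.0023 0.0674]
0.01 3505 tool z med [0.0015 0.0125 0.0675]
0.02 1464 tool z med [0.0655 0.0666 0.0698]
0.03 1532 tool z med [0.0655 0.0667 0.0714]
```

>>> {"api": "apply_moves", "payload": {"increments": [{"offset": [0,0,0],"yaw": 0,"jaw": 0.2525},{"offset": [0,0,0],"yaw": 0,"jaw": 0.2515},{"offset": [0,0,0],"yaw": 0,"jaw": 0.2515}]}}

```text
t: 5.88
tcp_pos: [0.4728, -0.2929, 0.0669]
eef_rot: [-2.402, 2.024, -0.001]
contact_force: [0.1, 0.1, 0.2]
opening: 0.0636
grip_force: 1.6
```

Run:
```python
from h import *
st(); tilt()
```

```text
t 5.88 tcp [ 0.4728 -0.2929  0.0669] yang 189.78 z [ 0.001 -0.    -1.   ] F [0.1 0.1 0.2] op 0.0636 gf 1.6 q [-0.2   0.35 -0.47  0.   -0.75  0.37]
-0.08 23 tool z med [0.0383 0.0387 0.0395]
-0.07 659 tool z med [0.0336 0.0353 0.0378]
-0.06 945 tool z med [0.0288 0.031  0.0333]
-0.05 1062 tool z med [0.0239 0.0261 0.0283]
-0.04 1178 tool z med [0.0186 0.021  0.0236]
-0.03 1385 tool z med [0.0138 0.016  0.0184]
-0.02 1601 tool z med [0.0089 0.0112 0.0135]
-0.01 2057 tool z med [0.004  0.0065 0.0663]
-0.0 3605 tool z med [-0.0006  0.0028  0.0672]
0.01 4641 tool z med [-0.0003  0.0081  0.0671]
0.02 1454 tool z med [0.0653 0.0663 0.0691]
0.03 1525 tool z med [0.0652 0.0664 0.0712]
```

>>> {"api": "apply_moves", "payload": {"increments": [{"offset": [0,0,-4],"yaw": 0,"jaw": 0.2518},{"offset": [0,0,-4],"yaw": 0,"jaw": 0.2518},{"offset": [0,0,-5],"yaw": 0,"jaw": 0.2518},{"offset": [0,0,-5],"yaw": 0,"jaw": 0.2518},{"offset": [0,0,-5],"yaw": 0,"jaw": 0.2518},{"offset": [0,0,-5],"yaw": 0,"jaw": 0.2518}]}}

```text
t: 6.43
tcp_pos: [0.4726, -0.2928, 0.095]
eef_rot: [-2.403, 2.024, -0.001]
contact_force: [0.2, -0.6, -1.1]
opening: 0.0637
grip_force: 1.6
```

Run:
```python
from h import *
st(); tilt()
```

```text
t 6.43 tcp [ 0.4726 -0.2928  0.095 ] yang 189.78 z [ 0. -0. -1.] F [ 0.2 -0.6 -1.1] op 0.0637 gf 1.6 q [-0.2   0.31 -0.44  0.   -0.82  0.37]
-0.12 295 tool z med [0.0935 0.0944 0.0954]
-0.11 758 tool z med [0.0935 0.0945 0.0955]
-0.1 778 tool z med [0.0936 0.0945 0.0954]
-0.09 502 tool z med [0.0935 0.0944 0.0953]
-0.08 163 tool z med [0.0772 0.0793 0.0817]
-0.07 381 tool z med [0.0669 0.0713 0.0762]
-0.06 418 tool z med [0.0572 0.0613 0.0656]
-0.05 529 tool z med [0.0466 0.0511 0.0558]
-0.04 592 tool z med [0.0371 0.0413 0.0457]
-0.03 779 tool z med [0.0268 0.0313 0.036 ]
-0.02 924 tool z med [0.0169 0.0211 0.0258]
-0.01 2100 tool z med [0.0072 0.0153 0.0955]
-0.0 3024 tool z med [-0.0016  0.0033  0.0954]
0.01 4718 tool z med [0.0002 0.0056 0.0951]
0.02 1110 tool z med [0.0934 0.0945 0.0962]
0.03 1126 tool z med [0.0935 0.0946 0.0971]
```

>>> {"api": "apply_moves", "payload": {"increments": [{"offset": [0,0,-5],"yaw": 0,"jaw": 0.2516},{"offset": [0,0,-5],"yaw": 0,"jaw": 0.2516},{"offset": [0,0,-5],"yaw": 0,"jaw": 0.2516},{"offset": [0,0,-5],"yaw": 0,"jaw": 0.2516},{"offset": [0,0,0],"yaw": 0,"jaw": 0.2516}]}}

```text
t: 6.9
tcp_pos: [0.4732, -0.293, 0.1156]
eef_rot: [-2.403, 2.023, -0.003]
contact_force: [-0.4, -0.7, 1.7]
opening: 0.064
grip_force: 1.6
```

Run:
```python
from h import *
st(); tilt()
```

```text
t 6.9 tcp [ 0.4732 -0.293   0.1156] yang 189.8 z [ 0.002 -0.001 -1.   ] F [-0.4 -0.7  1.7] op 0.064 gf 1.6 q [-0.2   0.29 -0.42  0.   -0.86  0.37]
-0.0 1246 tool z med [-0.002  -0.0009  0.0004]
0.01 3432 tool z med [-0.0004  0.0019  0.0042]
0.02 244 tool z med [0.0033 0.0045 0.0056]
```

>>> {"api": "apply_moves", "payload": {"increments": [{"offset": [0,0,-4],"yaw": 0,"jaw": 0.2516},{"offset": [0,0,-4],"yaw": 0,"jaw": 0.2516},{"offset": [0,0,-4],"yaw": 0,"jaw": 0.2516},{"offset": [0,0,0],"yaw": 0,"jaw": 0.2516},{"offset": [0,0,0],"yaw": 0,"jaw": 0.2516}]}}

```text
t: 7.37
tcp_pos: [0.4726, -0.2928, 0.1265]
eef_rot: [-2.402, 2.024, -0.001]
contact_force: [0.7, -0.3, -1.6]
opening: 0.0637
grip_force: 1.3
```

```bash
cat >> h.py <<'E'
def endface():
    o=robot.get_obs(); M=R.from_rotvec(o["eef_rot"]).as_matrix(); _,W=cloud("wrist")
    T=(W-o["tcp_pos"])@M; k=(abs(T[...,1])<.025)&(T[...,0]>-.05)&(T[...,0]<.06)&(abs(T[...,2])<.025)
    P=T[k]; P=P[P[:,2]<np.percentile(P[:,2],5)+.012]
    x=P[:,0]; lo,hi=np.percentile(x,[1,99]); s=(x>lo+.002)&(x<hi-.002)
    A=np.c_[P[s][:,:2],np.ones(s.sum())]; c,*_=np.linalg.lstsq(A,P[s][:,2],rcond=None)
    print("end x",lo.round(4),hi.round(4),"slope deg",np.degrees(np.arctan(c[:2])).round(1),"z mid",np.median(P[:,2]).round(4),len(P))
    k=k=(abs(T[...,0]-(lo+hi)/2)<.006)&(abs(T[...,1])<.045)&(abs(T[...,2])<.012); print("y ext",np.percentile(T[k][:,1],[1,99]).round(4))
    return T
E
python3 - <<'E'
from h import *
st(); endface()
E
```

```text
t 7.37 tcp [ 0.4726 -0.2928  0.1265] yang 189.78 z [ 0.  0. -1.] F [ 0.7 -0.3 -1.6] op 0.0637 gf 1.3 q [-0.2   0.27 -0.41 -0.   -0.89  0.37]
end x 0.0051 0.0208 slope deg [ 3.6 -0.1] z mid -0.0003 5179
y ext [-0.0382  0.0364]
```

>>> {"api": "apply_moves", "payload": {"increments": [{"offset": [0,0,3],"yaw": 0,"jaw": 0.2518},{"offset": [0,0,3],"yaw": 0,"jaw": 0.2518},{"offset": [0,0,2],"yaw": 0,"jaw": 0.2518},{"offset": [0,0,0],"yaw": 0,"jaw": 0.2518},{"offset": [0,0,0],"yaw": 0,"jaw": 0.24},{"offset": [0,0,0],"yaw": 0,"jaw": 0.22},{"offset": [0,0,0],"yaw": 0,"jaw": 0.22}]}}

```text
t: 8.0
tcp_pos: [0.4725, -0.2928, 0.1183]
eef_rot: [2.403, -2.024, -0.0]
contact_force: [-0.0, -0.4, -0.2]
opening: 0.0669
grip_force: 0.0
```

Run:
```python
from h import *
st(); endface()
```

```text
t 8.0 tcp [ 0.4725 -0.2928  0.1183] yang 189.78 z [-0.  0. -1.] F [-0.  -0.4 -0.2] op 0.0669 gf 0.0 q [-0.2   0.28 -0.42 -0.   -0.87  0.37]
end x -0.0109 0.0055 slope deg [-3.5 -0.1] z mid -0.0023 5386
y ext [-0.0344  0.0325]
```

>>> {"api": "apply_moves", "payload": {"increments": [{"offset": [0,0,0],"yaw": 0,"jaw": 0.22},{"offset": [0,0,0],"yaw": 0,"jaw": 0.22}]}}

```text
t: 8.22
tcp_pos: [0.4726, -0.2928, 0.1183]
eef_rot: [-2.403, 2.024, -0.0]
contact_force: [1.3, 0.2, 0.3]
opening: 0.0664
grip_force: 0.0
```

Run:
```python
from h import *
st(); endface()
```

```text
t 8.22 tcp [ 0.4726 -0.2928  0.1183] yang 189.78 z [ 0.  0. -1.] F [1.3 0.2 0.3] op 0.0664 gf 0.0 q [-0.2   0.28 -0.42 -0.   -0.87  0.37]
end x 0.0048 0.0202 slope deg [ 3.7 -0.1] z mid -0.0023 5272
y ext [-0.0397  0.0387]
```

>>> {"api": "apply_moves", "payload": {"increments": [{"offset": [3,0,4],"yaw": 0,"jaw": 0.22},{"offset": [2,0,4],"yaw": 0,"jaw": 0.22},{"offset": [0,0,0],"yaw": 0,"jaw": 0.22},{"offset": [0,0,0],"yaw": 0,"jaw": 0.22}]}}

```text
t: 8.6
tcp_pos: [0.4731, -0.2978, 0.1097]
eef_rot: [2.402, -2.024, -0.001]
contact_force: [-0.1, -0.3, -0.0]
opening: 0.0665
grip_force: 0.0
```

Run:
```python
from h import *
st(); endface(); endface()
```

```text
t 8.6 tcp [ 0.4731 -0.2978  0.1097] yang 189.76 z [-0.001  0.    -1.   ] F [-0.1 -0.3 -0. ] op 0.0665 gf 0.0 q [-0.21  0.3  -0.42 -0.   -0.85  0.38]
end x -0.0065 0.0094 slope deg [ 1.  -0.1] z mid -0.0107 6054
y ext [-0.0345  0.0433]
end x -0.002 0.0136 slope deg [ 2.9 -0. ] z mid -0.0106 5978
y ext [-0.0403  0.0431]
```

>>> {"api": "apply_moves", "payload": {"increments": [{"offset": [0,0,0],"yaw": 0,"jaw": 0.24},{"offset": [0,0,0],"yaw": 0,"jaw": 0.249},{"offset": [0,0,0],"yaw": 0,"jaw": 0.2505},{"offset": [0,0,0],"yaw": 0,"jaw": 0.2508},{"offset": [0,0,0],"yaw": 0,"jaw": 0.2508},{"offset": [0,0,0],"yaw": 0,"jaw": 0.251},{"offset": [0,0,0],"yaw": 0,"jaw": 0.251}]}}

```text
t: 9.28
tcp_pos: [0.4734, -0.2977, 0.1104]
eef_rot: [2.403, -2.024, 0.0]
contact_force: [-0.4, -0.4, 1.2]
opening: 0.0638
grip_force: 1.3
```

Run:
```python
from h import *
st(); endface(); endface()
```

```text
t 9.28 tcp [ 0.4734 -0.2977  0.1104] yang 189.78 z [ 0. -0. -1.] F [-0.4 -0.4  1.2] op 0.0638 gf 1.3 q [-0.21  0.3  -0.42  0.   -0.85  0.38]
end x -0.0079 0.0079 slope deg [ 0.3 -0.2] z mid -0.01 5947
y ext [-0.0329  0.031 ]
end x -0.0079 0.0079 slope deg [ 0.5 -0.2] z mid -0.01 5934
y ext [-0.0329  0.0309]
```

Run:
```python
from h import *
W=np.load("top.npy"); a=np.radians(5.8); u=np.array([np.sin(a),-np.cos(a)]); v=np.array([np.cos(a),np.sin(a)])
O=np.array([.5445,.078]); L=(W[...,:2]-O); X=L@u*1000; Y=L@v*1000; Z=W[...,2]*1000
def prof(t,k):
    print(t,k.sum(),"x",np.percentile(X[k],[0,2,98,100]).round(1),"y",np.percentile(Y[k],[0,2,98,100]).round(1),"z",np.median(Z[k]).round(1))
n=(abs(X)<170)&(abs(Y)<90)
prof("c top",n&(Z>132)&(X>40))
prof("cheek top",n&(Z>110)&(Z<126)&(X>70))
prof("fence top",n&(Z>55)&(Z<65)&(Y>20)&(X>-90))
prof("base",n&(Z>13)&(Z<23)&(abs(Y)<80))
prof("jaw top",n&(Z>87)&(Z<97)&(X<20))
prof("knob",n&(Z>79)&(Z<87)&(X<20))
prof("strips",n&(Z>24)&(Z<33))
for x in range(-135,135,5):
    k=(abs(X-x)<2.5)&(abs(Y)<15); print(x,np.round(np.percentile(Z[k],[10,50,90])) if k.any() else "",end="; ")
# c face direction fit
k=n&(Z>132)&(X>40); r=cv2.minAreaRect((W[k][:,:2]*1000).astype(np.float32)); print(r)
k=n&(Z>55)&(Z<65)&(Y>20)&(X>-90); print(cv2.minAreaRect((W[k][:,:2]*1000).astype(np.float32)))
```

```text
c top 134 x [71.4 71.9 87.  87.3] y [-31.1 -30.6  29.3  31.9] z 137.8
cheek top 267 x [ 72.2  87.4 109.4 109.9] y [-46.2 -44.7  42.4  44.4] z 117.7
fence top 251 x [-60.2 -58.7  82.2  85.7] y [23.5 32.3 48.2 48.6] z 59.7
base 2438 x [-133.2 -129.4  125.3  128.8] y [-75.4 -73.4  72.3  74.7] z 17.9
jaw top 147 x [-93.8 -89.2 -20.4 -19.6] y [-32.  -31.4  27.7  28.9] z 91.5
knob 78 x [-97.9 -97.3 -20.3 -20.2] y [-32.2 -26.9  25.5  27.2] z 84.0
strips 474 x [-128.8 -123.8  110.7  125.9] y [-74.  -63.6  61.   71.1] z 28.1
-135 [-1.  1.  9.]; -130 [14. 18. 21.]; -125 [15. 18. 21.]; -120 [15. 18. 21.]; -115 [13. 18. 21.]; -110 [15. 18. 21.]; -105 [25. 31. 33.]; -100 [46. 77. 80.]; -95 [57. 81. 85.]; -90 [76. 84. 89.]; -85 [70. 84. 87.]; -80 [37. 80. 87.]; -75 [32. 56. 84.]; -70 [30. 35. 76.]; -65 [32. 35. 50.]; -60 [32. 38. 55.]; -55 [30. 34. 61.]; -50 [32. 48. 67.]; -45 [31. 68. 70.]; -40 [87. 93. 94.]; -35 [90. 92. 96.]; -30 [87. 91. 96.]; -25 [86. 91. 95.]; -20 [17. 55. 93.]; -15 [16. 17. 20.]; -10 [14. 18. 21.]; -5 [15. 17. 20.]; 0 [12. 16. 19.]; 5 [14. 18. 20.]; 10 [14. 19. 22.]; 15 [13. 19. 22.]; 20 [13. 17. 22.]; 25 [14. 18. 23.]; 30 [13. 17. 18.]; 35 [14. 18. 21.]; 40 [12. 18. 20.]; 45 [14. 18. 21.]; 50 [12. 18. 21.]; 55 [14. 17. 20.]; 60 [13. 16. 21.]; 65 [12. 18. 24.]; 70 [132. 136. 140.]; 75 [133. 137. 141.]; 80 [134. 138. 142.]; 85 [127. 137. 139.]; 90 [114. 117. 120.]; 95 [116. 118. 121.]; 100 [113. 118. 120.]; 105 [115. 119. 121.]; 110 [ 15.  77. 119.]; 115 [15. 18. 21.]; 120 [14. 18. 21.]; 125 [15. 18. 20.]; 130 [-2.  0. 19.]; ((552.88525390625, -0.8624849319458008), (63.05569839477539, 15.913439750671387), 5.931584358215332)
((581.5797729492188, 68.9861831665039), (25.046743392944336, 145.84765625), 5.725153923034668)
```

>>> {"api": "apply_moves", "payload": {"increments": [{"offset": [0,0,0],"yaw": 0,"jaw": 0.258},{"offset": [0,0,0],"yaw": 0,"jaw": 0.265},{"offset": [0,0,0],"yaw": 0,"jaw": 0.265},{"offset": [0,0,-20],"yaw": 0,"jaw": 0.265},{"offset": [0,0,-40],"yaw": 0,"jaw": 0.265},{"offset": [0,0,-40],"yaw": 0,"jaw": 0.265},{"offset": [0,0,-40],"yaw": 0,"jaw": 0.265},{"offset": [0,0,-40],"yaw": 2,"jaw": 0.265},{"offset": [0,0,0],"yaw": 2,"jaw": 0.265}]}}

```text
t: 10.13
tcp_pos: [0.4764, -0.2993, 0.2991]
eef_rot: [-2.327, 2.105, -0.019]
contact_force: [2.2, -0.6, 1.0]
opening: 0.0636
grip_force: 31.9
```

>>> {"api": "apply_moves", "payload": {"increments": [{"offset": [-15,-5,0],"yaw": 0,"jaw": 0.265},{"offset": [-30,-10,0],"yaw": 0,"jaw": 0.265},{"offset": [-30,-10,0],"yaw": 0,"jaw": 0.265},{"offset": [-30,-10,0],"yaw": 0,"jaw": 0.265},{"offset": [-30,-10,0],"yaw": 0,"jaw": 0.265},{"offset": [-30,-10,0],"yaw": 0,"jaw": 0.265},{"offset": [-30,-10,0],"yaw": 0,"jaw": 0.265},{"offset": [-30,-10,0],"yaw": 0,"jaw": 0.265},{"offset": [-30,-10,0],"yaw": 0,"jaw": 0.265},{"offset": [-30,-10,0],"yaw": 0,"jaw": 0.265},{"offset": [-20,-5,0],"yaw": 0,"jaw": 0.265},{"offset": [-10,0,0],"yaw": 0,"jaw": 0.265},{"offset": [0,0,0],"yaw": 0,"jaw": 0.265},{"offset": [0,0,0],"yaw": 0,"jaw": 0.265}]}}

```text
t: 11.3
tcp_pos: [0.5408, 0.026, 0.2899]
eef_rot: [2.331, -2.105, -0.001]
contact_force: [0.3, -1.0, -1.0]
opening: 0.0629
grip_force: 31.9
```

Run:
```python
from h import *
st(); T=endface()
o=robot.get_obs(); zc=o["tcp_pos"][2]
Z=(zc-T[...,2])*1000; X=T[...,0]*1000; Y=-T[...,1]*1000   # clamp-aligned, rel TCP
def pr(t,k):
    if k.sum()<20: print(t,"none");return
    print(t,k.sum(),"x",np.percentile(X[k],[0,2,98,100]).round(1),"y",np.percentile(Y[k],[0,2,98,100]).round(1),"z",np.median(Z[k]).round(1))
pr("c top",(abs(Z-138)<6)&(X>0)&(X<60)&(abs(Y)<60))
pr("cheek top",(abs(Z-118)<5)&(X>20)&(X<90)&(abs(Y)<70))
pr("fence top",(abs(Z-60)<5)&(abs(X)<160)&(Y>10)&(Y<80))
pr("base",(abs(Z-18)<4)&(abs(X)<160)&(abs(Y)<90))
pr("jawtop",(abs(Z-92)<4)&(abs(X)<160)&(abs(Y)<50)&(X<-30))
i,_=robot.grab_frame("wrist"); save("w4",i,1.2)
```

```text
t 11.3 tcp [0.5408 0.026  0.2899] yang 185.85 z [-0.001 -0.    -1.   ] F [ 0.3 -1.  -1. ] op 0.0629 gf 31.9 q [ 0.41  0.11 -0.21 -0.   -1.25 -0.31]
end x -0.0082 0.0078 slope deg [-0.  -0.2] z mid -0.0097 5959
y ext [-0.0325  0.0306]
c top 1483 x [18.7 18.9 34.2 34.4] y [-23.9 -22.7  38.3  39.9] z 138.6
cheek top 2698 x [33.9 34.2 56.2 57. ] y [-38.7 -36.6  51.2  53.5] z 118.5
fence top 697 x [-35.4 -28.1 158.8 159.8] y [10.2 14.3 63.4 68.3] z 60.5
base 6501 x [-81.5 -55.9  74.9 159.9] y [-68.1 -65.9  80.7  82.7] z 18.6
jawtop none
```

View pics/w4.png

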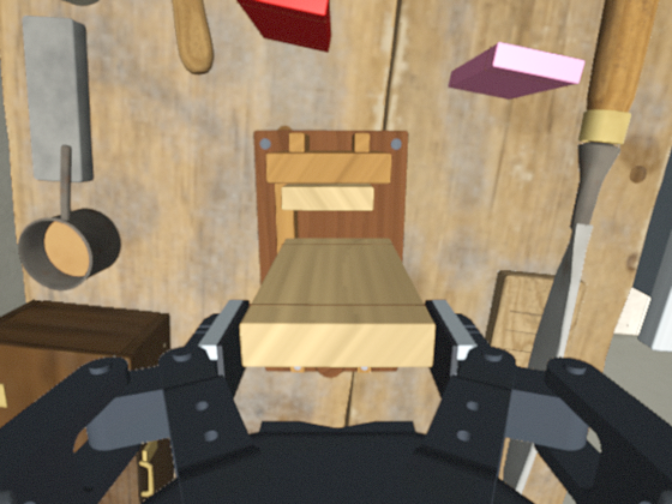

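>>> {"api": "apply_moves", "payload": {"increments": [{"offset": [5,-4,0],"yaw": 0,"jaw": 0.265},{"offset": [0,0,20],"yaw": 0,"jaw": 0.265},{"offset": [0,0,30],"yaw": 0,"jaw": 0.265},{"offset": [0,0,30],"yaw": 0,"jaw": 0.265},{"offset": [0,0,30],"yaw": 0,"jaw": 0.265},{"offset": [0,0,25],"yaw": 0,"jaw": 0.265},{"offset": [0,0,15],"yaw": 0,"jaw": 0.265},{"offset": [0,0,5],"yaw": 0,"jaw": 0.265},{"offset": [0,0,0],"yaw": 0,"jaw": 0.265}]}}

```text
t: 12.15
tcp_pos: [0.5452, 0.02, 0.1342]
eef_rot: [2.328, -2.106, -0.002]
contact_force: [0.9, -1.1, 0.1]
opening: 0.0634
grip_force: 31.9
```

```bash
cat >> h.py <<'E'
def near():
    st(); T=endface(); zc=robot.get_obs()["tcp_pos"][2]
    Z=(zc-T[...,2])*1000; X=T[...,0]*1000; Y=-T[...,1]*1000
    def pr(t,k):
        if k.sum()<20: print(t,"none");return
        print(t,k.sum(),"x",np.percentile(X[k],[0,2,98,100]).round(1),"y",np.percentile(Y[k],[0,2,98,100]).round(1),"z",np.median(Z[k]).round(1))
    pr("boards top",(abs(Z-138)<5)&(abs(X)<100)&(abs(Y)<50))
    for x in range(-30,60,2):
        k=(abs(X-x)<1)&(abs(Y)<15)&(Z>0); 
        if k.sum()>5: print(x,np.median(Z[k]).round(),end="; ")
    print()
    pr("cheek top",(abs(Z-118)<5)&(X>5)&(X<90)&(abs(Y)<70))
E
python3 - <<'E'
from h import *
near()
E
```

```text
t 12.15 tcp [0.5452 0.02   0.1342] yang 185.71 z [-0.002 -0.001 -1.   ] F [ 0.9 -1.1  0.1] op 0.0634 gf 31.9 q [ 0.4   0.25 -0.42  0.   -0.9  -0.3 ]
end x -0.0079 0.0278 slope deg [13.6 -0. ] z mid -0.0052 11211
y ext [-0.0431  0.0421]
boards top 8789 x [-11.9   6.7  27.7  28.2] y [-44.2 -32.9  35.7  46.5] z 139.7
-8 145.0; -6 146.0; -4 145.0; -2 146.0; 0 146.0; 2 146.0; 4 145.0; 6 145.0; 8 139.0; 10 206.0; 12 208.0; 14 140.0; 16 140.0; 18 218.0; 20 219.0; 22 140.0; 24 140.0; 26 140.0; 28 129.0; 30 120.0; 32 120.0; 34 120.0; 36 120.0; 38 120.0; 40 120.0; 42 120.0; 44 120.0; 46 120.0; 48 120.0; 50 96.0; 52 20.0; 54 20.0; 56 20.0; 58 20.0; 
cheek top 10895 x [27.2 27.6 50.1 50.4] y [-42.4 -39.9  46.9  49.5] z 119.8
```

>>> {"api": "apply_moves", "payload": {"increments": [{"offset": [0,0,2.5],"yaw": 0,"jaw": 0.265},{"offset": [0,0,2],"yaw": 0,"jaw": 0.265},{"offset": [0,-1.5,0],"yaw": 0,"jaw": 0.265},{"offset": [0,-1,0],"yaw": 0,"jaw": 0.265},{"offset": [0,-0.5,0],"yaw": 0,"jaw": 0.265},{"offset": [0,0,0],"yaw": 0,"jaw": 0.265}]}}

```text
t: 12.7
tcp_pos: [0.5488, 0.0216, 0.1311]
eef_rot: [-2.33, 2.106, -0.0]
contact_force: [-0.1, -0.4, -0.6]
opening: 0.0632
grip_force: 31.9
```

>>> {"api": "apply_moves", "payload": {"increments": [{"offset": [0,-0.5,0],"yaw": 0,"jaw": 0.265},{"offset": [0,-0.5,0],"yaw": 0,"jaw": 0.265},{"offset": [0,0,0],"yaw": 0,"jaw": 0.265}]}}

```text
t: 12.95
tcp_pos: [0.549, 0.0215, 0.1306]
eef_rot: [2.33, -2.106, -0.001]
contact_force: [-3.4, -0.1, -0.0]
opening: 0.0632
grip_force: 32.0
```

>>> {"api": "apply_moves", "payload": {"increments": [{"offset": [0,-0.4,1],"yaw": 0,"jaw": 0.265},{"offset": [0,0,1],"yaw": 0,"jaw": 0.265},{"offset": [0,0,0.7],"yaw": 0,"jaw": 0.265},{"offset": [0,0,0],"yaw": 0,"jaw": 0.265}]}}

```text
t: 13.28
tcp_pos: [0.5491, 0.0213, 0.1287]
eef_rot: [2.33, -2.105, -0.001]
contact_force: [-8.0, -0.6, 11.6]
opening: 0.0634
grip_force: 33.1
```

>>> {"api": "apply_moves", "payload": {"increments": [{"offset": [0,0,-0.4],"yaw": 0,"jaw": 0.258},{"offset": [0,0,0],"yaw": 0,"jaw": 0.253},{"offset": [0,0,0],"yaw": 0,"jaw": 0.25},{"offset": [0,0,0],"yaw": 0,"jaw": 0.24},{"offset": [0,0,0],"yaw": 0,"jaw": 0.24},{"offset": [0,0,0],"yaw": 0,"jaw": 0.2},{"offset": [0,0,0],"yaw": 0,"jaw": 0.12},{"offset": [0,0,0],"yaw": 0,"jaw": 0.12}]}}

```text
t: 13.95
tcp_pos: [0.5506, 0.0219, 0.1286]
eef_rot: [-2.33, 2.106, -0.001]
contact_force: [-0.6, -0.4, -0.3]
opening: 0.0749
grip_force: 0.0
```

Run:
```python
from h import *
near()
```

```text
t 13.95 tcp [0.5506 0.0219 0.1286] yang 185.79 z [ 0.001  0.    -1.   ] F [-0.6 -0.4 -0.3] op 0.0749 gf 0.0 q [ 0.4   0.26 -0.42  0.   -0.89 -0.29]
end x -0.0073 0.0291 slope deg [-1.6 -0.2] z mid -0.0098 12171
y ext [-0.0433  0.0414]
boards top 15163 x [-12.   -7.2  28.9  29.4] y [-50.  -36.9  38.7  50. ] z 138.4
-8 138.0; -6 139.0; -4 139.0; -2 139.0; 0 138.0; 2 139.0; 4 139.0; 6 139.0; 8 134.0; 10 199.0; 12 202.0; 14 138.0; 16 139.0; 18 212.0; 20 213.0; 22 139.0; 24 139.0; 26 139.0; 28 134.0; 30 124.0; 32 119.0; 34 119.0; 36 119.0; 38 119.0; 40 119.0; 42 119.0; 44 118.0; 46 118.0; 48 118.0; 50 118.0; 52 88.0; 54 19.0; 56 18.0; 58 19.0; 
cheek top 11959 x [28.3 28.9 51.4 51.8] y [-48.2 -45.4  41.2  43.9] z 118.5
```

>>> {"api": "apply_moves", "payload": {"increments": [{"offset": [0,0,-10],"yaw": 0,"jaw": 0.08},{"offset": [0,0,-30],"yaw": 0,"jaw": 0},{"offset": [0,0,-40],"yaw": 0,"jaw": 0},{"offset": [0,0,-40],"yaw": 0,"jaw": 0},{"offset": [0,0,-20],"yaw": 0,"jaw": 0},{"offset": [20,-2,0],"yaw": 0,"jaw": 0},{"offset": [40,-3,0],"yaw": 0,"jaw": 0},{"offset": [40,-3,0],"yaw": 0,"jaw": 0},{"offset": [40,-3,0],"yaw": 0,"jaw": 0},{"offset": [40,-3,0],"yaw": 0,"jaw": 0},{"offset": [40,-3,0],"yaw": 0,"jaw": 0},{"offset": [40,-3,0],"yaw": 0,"jaw": 0},{"offset": [40,-3,0],"yaw": 0,"jaw": 0},{"offset": [35,-3,0],"yaw": 0,"jaw": 0},{"offset": [10,0,20],"yaw": 4.6,"jaw": 0},{"offset": [0,0,40],"yaw": 0,"jaw": 0},{"offset": [0,0,40],"yaw": 0,"jaw": 0},{"offset": [0,0,30],"yaw": 0,"jaw": 0},{"offset": [0,0,0],"yaw": 0,"jaw": 0}]}}

```text
t: 15.58
tcp_pos: [0.6068, -0.3179, 0.1317]
eef_rot: [2.239, -2.197, -0.016]
contact_force: [-1.0, 0.8, -1.3]
opening: 0.0853
grip_force: 0.0
```

```bash
cat >> h.py <<'E'
def lying():
    st(); o=robot.get_obs(); M=R.from_rotvec(o["eef_rot"]).as_matrix(); _,W=cloud("wrist")
    T=(W-o["tcp_pos"])@M*1000; Z=W[...,2]*1000
    k=(Z>11)&(Z<22)&(abs(T[...,1])<48)&(T[...,0]<45)&(T[...,0]>-75)
    P=T[k][:,:2]; print("x",np.percentile(P[:,0],[0,1,99,100]).round(1))
    for s in (-50,-30,-10,0):
        q=P[abs(P[:,0]-s)<4]
        if len(q)>20: print(s,np.percentile(q[:,1],[0,1,99,100]).round(1))
    print(cv2.minAreaRect(P.astype(np.float32)))
E
python3 - <<'E'
from h import *
lying()
E
```

```text
t 15.58 tcp [ 0.6068 -0.3179  0.1317] yang 181.09 z [-0.01   0.004 -1.   ] F [-1.   0.8 -1.3] op 0.0853 gf 0.0 q [-0.2   0.46 -0.1  -0.   -1.02  0.22]
x [-75.  -73.9  15.2  15.9]
-50 [-37.1 -36.8  25.6  26.5]
-30 [-37.9 -36.9  25.7  26. ]
-10 [-37.9 -37.   25.3  26.1]
0 [-37.6 -37.2  25.6  25.9]
((-29.796287536621094, -5.758983612060547), (64.2919692993164, 90.86862182617188), 89.55011749267578)
```

>>> {"api": "apply_moves", "payload": {"increments": [{"offset": [0,0,40],"yaw": 0,"jaw": 0},{"offset": [0,0,30],"yaw": 0,"jaw": 0},{"offset": [0,0,0],"yaw": 0,"jaw": 0},{"offset": [0,0,0],"yaw": 0,"jaw": 0}]}}

```text
t: 15.97
tcp_pos: [0.6113, -0.3193, 0.0702]
eef_rot: [2.245, -2.197, 0.001]
contact_force: [0.3, -0.9, 1.6]
opening: 0.0853
grip_force: 0.0
```

Run:
```python
from h import *
lying()
```

```text
t 15.97 tcp [ 0.6113 -0.3193  0.0702] yang 181.23 z [-0.    -0.001 -1.   ] F [ 0.3 -0.9  1.6] op 0.0853 gf 0.0 q [-0.2   0.52 -0.15  0.   -0.89  0.22]
x [-75.  -73.9  13.3  13.8]
-50 [-32.2 -31.4  31.1  32.2]
-30 [-32.1 -31.3  31.1  32. ]
-10 [-32.4 -31.6  30.9  31.7]
0 [-32.6 -31.7  30.9  31.6]
((-30.667434692382812, -0.1704254150390625), (64.46939849853516, 88.92317199707031), 89.60259246826172)
```

>>> {"api": "apply_moves", "payload": {"increments": [{"offset": [0,0,25],"yaw": 0,"jaw": 0.1},{"offset": [0,0,15],"yaw": 0,"jaw": 0.15},{"offset": [0,0,9.5],"yaw": 0,"jaw": 0.15},{"offset": [0,0,0],"yaw": 0,"jaw": 0.2},{"offset": [0,0,0],"yaw": 0,"jaw": 0.24},{"offset": [0,0,0],"yaw": 0,"jaw": 0.25},{"offset": [0,0,0],"yaw": 0,"jaw": 0.26},{"offset": [0,0,0],"yaw": 0,"jaw": 0.26},{"offset": [0,0,0],"yaw": 0,"jaw": 0.26}]}}

```text
t: 16.77
tcp_pos: [0.6119, -0.3194, 0.0213]
eef_rot: [-2.244, 2.197, -0.004]
contact_force: [-0.6, 1.5, 6.9]
opening: 0.0636
grip_force: 12.4
```

>>> {"api": "apply_moves", "payload": {"increments": [{"offset": [0,0,-6],"yaw": 0,"jaw": 0.26},{"offset": [0,0,-20],"yaw": 0,"jaw": 0.26},{"offset": [0,0,-20],"yaw": 0,"jaw": 0.26},{"offset": [0,0,0],"yaw": 0,"jaw": 0.256},{"offset": [0,0,0],"yaw": 0,"jaw": 0.254},{"offset": [0,0,0],"yaw": 0,"jaw": 0.2525},{"offset": [0,0,0],"yaw": 0,"jaw": 0.2515},{"offset": [0,0,0],"yaw": 0,"jaw": 0.2515}]}}

```text
t: 17.43
tcp_pos: [0.6102, -0.3189, 0.0643]
eef_rot: [2.244, -2.198, -0.002]
contact_force: [0.7, -1.4, 0.1]
opening: 0.0636
grip_force: 1.0
```

Run:
```python
from h import *
st(); tilt()
```

```text
t 17.43 tcp [ 0.6102 -0.3189  0.0643] yang 181.17 z [-0.001  0.    -1.   ] F [ 0.7 -1.4  0.1] op 0.0636 gf 1.0 q [-0.2   0.53 -0.16 -0.   -0.88  0.22]
-0.07 623 tool z med [0.0327 0.0341 0.0362]
-0.06 1007 tool z med [0.0287 0.0305 0.0325]
-0.05 1156 tool z med [0.0243 0.0262 0.0284]
-0.04 1226 tool z med [0.0197 0.0217 0.024 ]
-0.03 1463 tool z med [0.0154 0.0174 0.0194]
-0.02 1642 tool z med [0.0111 0.0131 0.0152]
-0.01 1891 tool z med [0.0067 0.0088 0.0109]
-0.0 3221 tool z med [0.0027 0.0055 0.0643]
0.01 4985 tool z med [0.0018 0.0102 0.0643]
0.02 1542 tool z med [0.0627 0.0637 0.0647]
0.03 1602 tool z med [0.0626 0.0637 0.0648]
```

>>> {"api": "apply_moves", "payload": {"increments": [{"offset": [0,0,-4],"yaw": 0,"jaw": 0.2522},{"offset": [0,0,-4],"yaw": 0,"jaw": 0.2522},{"offset": [0,0,-5],"yaw": 0,"jaw": 0.252},{"offset": [0,0,-5],"yaw": 0,"jaw": 0.252},{"offset": [0,0,-5],"yaw": 0,"jaw": 0.252},{"offset": [0,0,-5],"yaw": 0,"jaw": 0.252},{"offset": [0,0,-5],"yaw": 0,"jaw": 0.252},{"offset": [0,0,-5],"yaw": 0,"jaw": 0.252},{"offset": [0,0,-4],"yaw": 0,"jaw": 0.252},{"offset": [0,0,-4],"yaw": 0,"jaw": 0.252},{"offset": [0,0,0],"yaw": 0,"jaw": 0.252}]}}

```text
t: 18.4
tcp_pos: [0.6111, -0.3192, 0.1122]
eef_rot: [-2.244, 2.198, -0.002]
contact_force: [-0.0, -0.7, 1.8]
opening: 0.0637
grip_force: 1.2
```

Run:
```python
from h import *
st(); tilt(); endface()
```

```text
t 18.4 tcp [ 0.6111 -0.3192  0.1122] yang 181.19 z [ 0.001 -0.001 -1.   ] F [-0.  -0.7  1.8] op 0.0637 gf 1.2 q [-0.2   0.48 -0.12  0.   -0.97  0.22]
-0.05 147 tool z med [0.0843 0.0917 0.0937]
-0.04 168 tool z med [0.0693 0.076  0.0782]
-0.03 267 tool z med [0.0511 0.0573 0.0643]
-0.02 294 tool z med [0.0356 0.041  0.0467]
-0.01 503 tool z med [0.0161 0.0235 0.0321]
-0.0 897 tool z med [0.0003 0.0033 0.0144]
0.01 3483 tool z med [0.0005 0.0035 0.0063]
0.02 961 tool z med [0.0058 0.0072 0.0091]
end x 0.0035 0.0228 slope deg [20.6 -0.3] z mid 0.0039 4891
y ext [-0.0382  0.0363]
```

>>> {"api": "apply_moves", "payload": {"increments": [{"offset": [0,0,-3],"yaw": 0,"jaw": 0.252},{"offset": [0,0,-3],"yaw": 0,"jaw": 0.252},{"offset": [0,0,-3],"yaw": 0,"jaw": 0.252},{"offset": [0,0,-2],"yaw": 0,"jaw": 0.252},{"offset": [0,0,0],"yaw": 0,"jaw": 0.252}]}}

```text
t: 18.92
tcp_pos: [0.6109, -0.3191, 0.1225]
eef_rot: [-2.244, 2.198, -0.001]
contact_force: [0.3, 0.2, -0.2]
opening: 0.0639
grip_force: 0.9
```

Run:
```python
from h import *
st(); endface()
```

```text
t 18.92 tcp [ 0.6109 -0.3191  0.1225] yang 181.18 z [ 0.001 -0.    -1.   ] F [ 0.3  0.2 -0.2] op 0.0639 gf 0.9 q [-0.2   0.47 -0.11  0.   -0.99  0.22]
end x 0.0077 0.0238 slope deg [ 0.6 -0.1] z mid 0.001 5222
y ext [-0.0382  0.0363]
```

>>> {"api": "apply_moves", "payload": {"increments": [{"offset": [0,0,1],"yaw": 0,"jaw": 0.252},{"offset": [0,0,1],"yaw": 0,"jaw": 0.252},{"offset": [0,0,0],"yaw": 0,"jaw": 0.25},{"offset": [0,0,0],"yaw": 0,"jaw": 0.24},{"offset": [0,0,0],"yaw": 0,"jaw": 0.22},{"offset": [0,0,0],"yaw": 0,"jaw": 0.22}]}}

```text
t: 19.47
tcp_pos: [0.6106, -0.319, 0.1199]
eef_rot: [2.244, -2.198, -0.0]
contact_force: [0.7, 0.3, -0.5]
opening: 0.0667
grip_force: 0.0
```

Run:
```python
from h import *
st(); endface(); endface(); endface()
```

```text
t 19.47 tcp [ 0.6106 -0.319   0.1199] yang 181.18 z [-0.  0. -1.] F [ 0.7  0.3 -0.5] op 0.0667 gf 0.0 q [-0.2   0.47 -0.11 -0.   -0.99  0.22]
end x 0.005 0.0206 slope deg [-0.7 -0.1] z mid -0.0006 5268
y ext [-0.0395  0.0377]
end x 0.0053 0.0211 slope deg [-0.5 -0.1] z mid -0.0005 5318
y ext [-0.0394  0.0377]
end x 0.0077 0.0232 slope deg [ 0.6 -0.1] z mid -0.0005 5265
y ext [-0.0395  0.0378]
```

>>> {"api": "apply_moves", "payload": {"increments": [{"offset": [7,0,3],"yaw": 0,"jaw": 0.22},{"offset": [7,0,3],"yaw": 0,"jaw": 0.22},{"offset": [0,0,4],"yaw": 0,"jaw": 0.23},{"offset": [0,0,0],"yaw": 0,"jaw": 0.24},{"offset": [0,0,0],"yaw": 0,"jaw": 0.249},{"offset": [0,0,0],"yaw": 0,"jaw": 0.2505},{"offset": [0,0,0],"yaw": 0,"jaw": 0.2508},{"offset": [0,0,0],"yaw": 0,"jaw": 0.251},{"offset": [0,0,0],"yaw": 0,"jaw": 0.251}]}}

```text
t: 20.37
tcp_pos: [0.6109, -0.3328, 0.1101]
eef_rot: [-2.244, 2.198, 0.0]
contact_force: [0.4, 0.3, -0.2]
opening: 0.0634
grip_force: 1.0
```

Run:
```python
from h import *
st(); endface(); endface()
```

```text
t 20.37 tcp [ 0.6109 -0.3328  0.1101] yang 181.19 z [ 0.  0. -1.] F [ 0.4  0.3 -0.2] op 0.0634 gf 1.0 q [-0.22  0.49 -0.1  -0.   -0.98  0.24]
end x -0.0083 0.0078 slope deg [-0.2 -0.1] z mid -0.0104 6049
y ext [-0.0328  0.0309]
end x -0.0083 0.0078 slope deg [-0.4 -0.2] z mid -0.0104 6060
y ext [-0.0328  0.031 ]
```

>>> {"api": "apply_moves", "payload": {"increments": [{"offset": [0,0,0],"yaw": 0,"jaw": 0.258},{"offset": [0,0,0],"yaw": 0,"jaw": 0.265},{"offset": [0,0,0],"yaw": 0,"jaw": 0.265},{"offset": [0,0,-20],"yaw": 0,"jaw": 0.265},{"offset": [0,0,-40],"yaw": 0,"jaw": 0.265},{"offset": [0,0,-40],"yaw": 0,"jaw": 0.265},{"offset": [0,0,-40],"yaw": 0,"jaw": 0.265},{"offset": [0,0,-40],"yaw": -2.3,"jaw": 0.265},{"offset": [0,0,0],"yaw": -2.3,"jaw": 0.265}]}}

```text
t: 21.22
tcp_pos: [0.6135, -0.3348, 0.3006]
eef_rot: [-2.33, 2.101, -0.021]
contact_force: [1.0, -1.3, 1.0]
opening: 0.0632
grip_force: 32.3
```

>>> {"api": "apply_moves", "payload": {"increments": [{"offset": [-15.7,1.3,0],"yaw": 0,"jaw": 0.265},{"offset": [-30,2,0],"yaw": 0,"jaw": 0.265},{"offset": [-35,3,0],"yaw": 0,"jaw": 0.265},{"offset": [-35,3,0],"yaw": 0,"jaw": 0.265},{"offset": [-35,3,0],"yaw": 0,"jaw": 0.265},{"offset": [-35,3,0],"yaw": 0,"jaw": 0.265},{"offset": [-35,3,0],"yaw": 0,"jaw": 0.265},{"offset": [-35,3,0],"yaw": 0,"jaw": 0.265},{"offset": [-35,3,0],"yaw": 0,"jaw": 0.265},{"offset": [-35,3,0],"yaw": 0,"jaw": 0.265},{"offset": [-30,2,0],"yaw": 0,"jaw": 0.265},{"offset": [-15,0,0],"yaw": 0,"jaw": 0.265},{"offset": [-10,0,0],"yaw": 0,"jaw": 0.265},{"offset": [0,0,0],"yaw": 0,"jaw": 0.265},{"offset": [0,0,0],"yaw": 0,"jaw": 0.265},{"offset": [0,0,0],"yaw": 0,"jaw": 0.265}]}}

```text
t: 22.55
tcp_pos: [0.5434, 0.0422, 0.2898]
eef_rot: [2.33, -2.107, -0.0]
contact_force: [-0.5, -1.0, -1.0]
opening: 0.0634
grip_force: 32.2
```

Run:
```python
from h import *
near()
```

```text
t 22.55 tcp [0.5434 0.0422 0.2898] yang 185.75 z [-0. -0. -1.] F [-0.5 -1.  -1. ] op 0.0634 gf 32.2 q [ 0.44  0.12 -0.21  0.   -1.25 -0.34]
end x -0.0078 0.008 slope deg [-0.1 -0.2] z mid -0.0102 5963
y ext [-0.0326  0.0307]
boards top 2956 x [12.6 13.9 49.5 50.2] y [-28.3 -27.   34.2  35.5] z 138.5
-30 19.0; -28 19.0; -26 18.0; -24 19.0; -22 19.0; -20 18.0; -18 19.0; -16 18.0; -14 19.0; -12 19.0; -10 18.0; -8 300.0; -6 300.0; -4 300.0; -2 300.0; 0 300.0; 2 300.0; 4 300.0; 6 300.0; 8 269.0; 10 360.0; 12 364.0; 14 139.0; 16 363.0; 18 373.0; 20 375.0; 22 139.0; 24 138.0; 26 139.0; 28 123.0; 30 113.0; 34 138.0; 36 139.0; 38 139.0; 40 138.0; 42 139.0; 44 139.0; 46 139.0; 48 139.0; 50 133.0; 52 118.0; 54 118.0; 56 119.0; 58 119.0; 
cheek top 2848 x [28.7 28.8 71.4 72.2] y [-43.  -40.5  47.   49.4] z 118.4
```

>>> {"api": "apply_moves", "payload": {"increments": [{"offset": [-2,1,0],"yaw": 0,"jaw": 0.265},{"offset": [0,0,20],"yaw": 0,"jaw": 0.265},{"offset": [0,0,30],"yaw": 0,"jaw": 0.265},{"offset": [0,0,30],"yaw": 0,"jaw": 0.265},{"offset": [0,0,30],"yaw": 0,"jaw": 0.265},{"offset": [0,0,25],"yaw": 0,"jaw": 0.265},{"offset": [0,0,15],"yaw": 0,"jaw": 0.265},{"offset": [0,0,6],"yaw": 0,"jaw": 0.265},{"offset": [0,0,3.5],"yaw": 0,"jaw": 0.265},{"offset": [0,-1.5,0],"yaw": 0,"jaw": 0.265},{"offset": [0,-1.5,0],"yaw": 0,"jaw": 0.265},{"offset": [0,0,0],"yaw": 0,"jaw": 0.265}]}}

```text
t: 23.6
tcp_pos: [0.5461, 0.0452, 0.1317]
eef_rot: [-2.329, 2.106, -0.001]
contact_force: [-0.2, -0.0, -0.0]
opening: 0.0633
grip_force: 32.3
```

>>> {"api": "apply_moves", "payload": {"increments": [{"offset": [0,-0.5,0],"yaw": 0,"jaw": 0.265},{"offset": [0,-0.5,0],"yaw": 0,"jaw": 0.265},{"offset": [0,0,0],"yaw": 0,"jaw": 0.265}]}}

```text
t: 23.85
tcp_pos: [0.5464, 0.0452, 0.131]
eef_rot: [-2.33, 2.106, -0.0]
contact_force: [-0.9, 0.2, -1.9]
opening: 0.0633
grip_force: 32.3
```

>>> {"api": "apply_moves", "payload": {"increments": [{"offset": [0,-0.5,0],"yaw": 0,"jaw": 0.265},{"offset": [0,-0.4,0],"yaw": 0,"jaw": 0.265},{"offset": [0,0,1],"yaw": 0,"jaw": 0.265},{"offset": [0,0,1],"yaw": 0,"jaw": 0.265},{"offset": [0,0,0.7],"yaw": 0,"jaw": 0.265},{"offset": [0,0,0],"yaw": 0,"jaw": 0.265}]}}

```text
t: 24.35
tcp_pos: [0.5466, 0.045, 0.1282]
eef_rot: [2.33, -2.106, -0.0]
contact_force: [-6.1, 0.3, 6.9]
opening: 0.0636
grip_force: 33.1
```

>>> {"api": "apply_moves", "payload": {"increments": [{"offset": [0,0,-0.3],"yaw": 0,"jaw": 0.258},{"offset": [0,0,0],"yaw": 0,"jaw": 0.253},{"offset": [0,0,0],"yaw": 0,"jaw": 0.25},{"offset": [0,0,0],"yaw": 0,"jaw": 0.24},{"offset": [0,0,0],"yaw": 0,"jaw": 0.24},{"offset": [0,0,0],"yaw": 0,"jaw": 0.2},{"offset": [0,0,0],"yaw": 0,"jaw": 0.12},{"offset": [0,0,0],"yaw": 0,"jaw": 0.1},{"offset": [0,0,-10],"yaw": 0,"jaw": 0.08},{"offset": [0,0,-30],"yaw": 0,"jaw": 0},{"offset": [0,0,-40],"yaw": 0,"jaw": 0},{"offset": [0,0,-40],"yaw": 0,"jaw": 0},{"offset": [-30,0,0],"yaw": 0,"jaw": 0},{"offset": [-30,0,0],"yaw": 0,"jaw": 0},{"offset": [-30,0,0],"yaw": 0,"jaw": 0},{"offset": [0,0,0],"yaw": 0,"jaw": 0},{"offset": [0,0,0],"yaw": 0,"jaw": 0}]}}

```text
t: 25.77
tcp_pos: [0.538, 0.1361, 0.249]
eef_rot: [-2.332, 2.103, -0.001]
contact_force: [0.1, -0.2, -0.1]
opening: 0.0856
grip_force: 0.0
```

```bash
cat >> h.py <<'E'
def clampview(name=None):
    st(); o=robot.get_obs(); M=R.from_rotvec(o["eef_rot"]).as_matrix(); i,W=cloud("wrist")
    if name: save(name,i,1.2)
    a=np.radians(5.75); u=np.array([np.sin(a),-np.cos(a)]); v=np.array([np.cos(a),np.sin(a)])
    L=(W[...,:2]-o["tcp_pos"][:2])*1000; X=L@u; Y=L@v; Z=W[...,2]*1000; n=(abs(Y)<60)
    def pr(t,k):
        if k.sum()<20: print(t,"none");return
        print(t,k.sum(),"x",np.percentile(X[k],[0,2,98,100]).round(1),"y",np.percentile(Y[k],[0,2,98,100]).round(1),"z",np.median(Z[k]).round(1))
    pr("boards",n&(abs(Z-138)<5))
    pr("cheek",n&(abs(Z-118)<4)&(X>40))
    pr("jaw",n&(abs(Z-92)<2.5)&(X<70))
    pr("knob",n&(abs(Z-84)<3)&(X<70))
    k=n&(abs(Z-138)<4); 
    for x in range(int(X[k].min()),int(X[k].max())+2,2):
        q=k&(abs(X-x)<1)
        if q.sum()>15: print(x,np.percentile(Y[q],[1,99]).round(1),end="; ")
    print()
    return X,Y,Z
E
python3 - <<'E'
from h import *
clampview("w5")
E
```

```text
t 25.77 tcp [0.538  0.1361 0.249 ] yang 185.92 z [ 0.001  0.    -1.   ] F [ 0.1 -0.2 -0.1] op 0.0856 gf 0.0 q [ 0.6   0.16 -0.25  0.   -1.16 -0.5 ]
boards 7065 x [ 82.8  83.7 137.4 138.6] y [-32.7 -31.   29.9  31.5] z 138.5
cheek 400 x [ 82.8  82.9 144.8 145.4] y [-46.6 -43.9  41.7  44.1] z 118.1
jaw 1660 x [16.7 17.1 35.8 36. ] y [-32.8 -31.4  27.9  29.2] z 92.0
knob 618 x [-42.  -40.6  36.3  36.3] y [-31.4 -19.9  10.7  18.8] z 84.0
84 [-31.4  30.9]; 86 [-31.4  31. ]; 88 [-31.3  30.2]; 90 [-31.8  30.3]; 92 [-31.3  30. ]; 94 [-31.1  30.2]; 96 [-31.6  30.5]; 98 [-31.6  30.5]; 100 [-24.6  30.1]; 106 [-31.3  29.5]; 108 [-32.   30.2]; 110 [-31.9  30.8]; 112 [-32.4  30.3]; 114 [-31.8  30.2]; 116 [-31.6  30.4]; 118 [-32.   30.1]; 120 [-31.2  30.6]; 122 [-30.9  29.8]; 128 [-30.6  30.5]; 130 [-31.7  30.5]; 132 [-31.5  30.5]; 134 [-31.4  30.4]; 136 [-30.7  30.7]; 138 [-31.4  30.3];
```

View pics/w5.png

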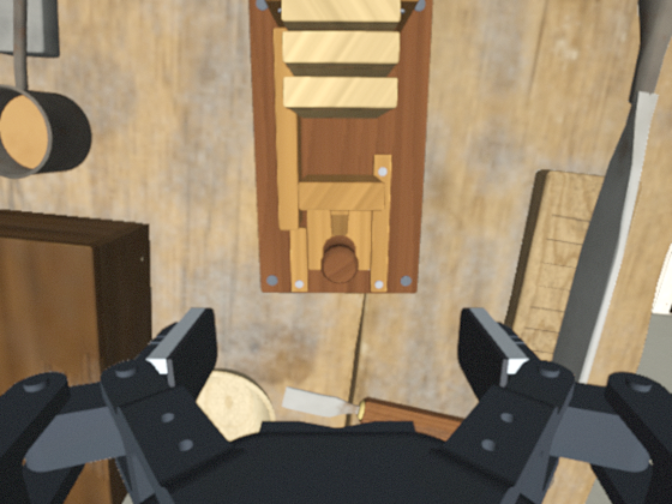

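>>> {"api": "apply_moves", "payload": {"increments": [{"offset": [-30,1.6,0],"yaw": 0,"jaw": 0.5},{"offset": [-34.5,0,0],"yaw": 0,"jaw": 1},{"offset": [0,0,0],"yaw": 0,"jaw": 1},{"offset": [0,0,30],"yaw": 0,"jaw": 1},{"offset": [0,0,40],"yaw": 0,"jaw": 1},{"offset": [0,0,40],"yaw": 0,"jaw": 1},{"offset": [0,0,40],"yaw": 0,"jaw": 1},{"offset": [0,0,25],"yaw": 0,"jaw": 1},{"offset": [0,0,4],"yaw": 0,"jaw": 1},{"offset": [0,0,0],"yaw": 0,"jaw": 1},{"offset": [0,0,0],"yaw": 0,"jaw": 1}]}}

```text
t: 26.73
tcp_pos: [0.5311, 0.1988, 0.0705]
eef_rot: [-2.33, 2.106, -0.001]
contact_force: [-0.1, 0.3, 0.2]
opening: 0.0001
grip_force: 0.0
```

Run:
```python
from h import *
clampview()
```

```text
t 26.73 tcp [0.5311 0.1988 0.0705] yang 185.77 z [ 0.001  0.    -1.   ] F [-0.1  0.3  0.2] op 0.0001 gf 0.0 q [ 0.7   0.36 -0.44  0.   -0.77 -0.6 ]
boards 13998 x [-7.6 -3.2 17.  17.7] y [-59.7 -53.7  55.6  60. ] z 138.2
cheek none
jaw 504 x [-12.1 -10.5  10.9  11.5] y [-5.5 -4.9  7.2  7.7] z 93.7
knob 4264 x [ 5.6  6.4 45.  46.7] y [-12.9 -11.5  12.1  14.7] z 84.0
-6 [-39.4  41.4]; -4 [-39.8  41.7]; -2 [-39.5  41.7]; 0 [-39.4  41.4]; 2 [-40.6  43.2]; 4 [-41.6  43.8]; 6 [-41.9  43.9]; 8 [-41.7  43.7]; 10 [-55.4  57.4]; 12 [-57.2  58.9]; 14 [-11.7  13.7]; 16 [-16.   18.2]; 18 [-15.9  17.2];
```

>>> {"api": "apply_moves", "payload": {"increments": [{"offset": [4,0,0],"yaw": 0,"jaw": 1},{"offset": [3,0,0],"yaw": 0,"jaw": 1},{"offset": [3,0,0],"yaw": 0,"jaw": 1},{"offset": [3,0,0],"yaw": 0,"jaw": 1},{"offset": [3,0,0],"yaw": 0,"jaw": 1},{"offset": [3,0,0],"yaw": 0,"jaw": 1},{"offset": [0,0,0],"yaw": 0,"jaw": 1}]}}

```text
t: 27.37
tcp_pos: [0.5328, 0.1805, 0.0703]
eef_rot: [-2.329, 2.104, -0.001]
contact_force: [-0.5, 2.8, 2.5]
opening: -0.0001
grip_force: 1.6
```

>>> {"api": "apply_moves", "payload": {"increments": [{"offset": [3,0,0],"yaw": 0,"jaw": 1},{"offset": [3,0,0],"yaw": 0,"jaw": 1},{"offset": [3,0,0],"yaw": 0,"jaw": 1},{"offset": [3,0,0],"yaw": 0,"jaw": 1},{"offset": [3,0,0],"yaw": 0,"jaw": 1},{"offset": [3,0,0],"yaw": 0,"jaw": 1},{"offset": [3,0,0],"yaw": 0,"jaw": 1},{"offset": [3,0,0],"yaw": 0,"jaw": 1},{"offset": [3,0,0],"yaw": 0,"jaw": 1},{"offset": [2,0,0],"yaw": 0,"jaw": 1},{"offset": [2,0,0],"yaw": 0,"jaw": 1},{"offset": [0,0,0],"yaw": 0,"jaw": 1}]}}

```text
t: 28.37
tcp_pos: [0.5358, 0.1495, 0.0698]
eef_rot: [-2.329, 2.105, -0.001]
contact_force: [0.4, 3.5, 2.5]
opening: 0.0003
grip_force: 1.9
```

Run:
```python
from h import *
st(); i,W=cloud("top"); O=np.array([.5434,.0772]); a=np.radians(5.75); u=np.array([np.sin(a),-np.cos(a)]); v=np.array([np.cos(a),np.sin(a)])
X=(W[...,:2]-O)@u*1000;Y=(W[...,:2]-O)@v*1000;Z=W[...,2]*1000
for y0 in (-22,0,22):
    for x in range(-40,115,4):
        k=(abs(X-x)<2)&(abs(Y-y0)<6)
        if k.any(): print(x,int(np.median(Z[k])),end="; ")
    print()
```

```text
t 28.37 tcp [0.5358 0.1495 0.0698] yang 185.8 z [ 0.002  0.001 -1.   ] F [0.4 3.5 2.5] op 0.0003 gf 1.9 q [ 0.62  0.34 -0.47  0.   -0.76 -0.52]
-40 490; -36 488; -32 335; -28 413; -24 378; -20 32; -16 31; -12 30; -8 32; -4 30; 0 96; 4 92; 8 91; 12 90; 16 91; 20 89; 28 138; 32 137; 36 137; 40 123; 44 72; 52 137; 56 140; 60 135; 64 103; 68 13; 72 138; 76 138; 80 137; 84 137; 88 130; 92 118; 96 118; 100 115; 104 119; 108 117; 112 88; 
-40 489; -36 490; -32 285; -28 488; -24 412; -20 52; -16 55; -12 64; -8 68; -4 70; 0 69; 4 90; 8 92; 12 90; 16 91; 20 80; 28 136; 32 139; 36 137; 40 129; 44 93; 48 138; 52 137; 56 139; 60 137; 64 113; 72 138; 76 137; 80 136; 84 137; 88 118; 92 117; 96 119; 100 117; 104 114; 108 118; 112 20; 
-40 486; -36 489; -32 427; -28 395; -24 382; -20 33; -16 33; -12 34; -8 33; -4 35; 0 89; 4 90; 8 92; 12 91; 16 88; 20 90; 28 137; 32 136; 36 138; 40 139; 44 55; 48 139; 52 137; 56 135; 60 137; 64 100; 68 21; 72 138; 76 139; 80 137; 84 137; 88 115; 92 116; 96 117; 100 118; 104 118; 108 117; 112 55;
```

>>> {"api": "apply_moves", "payload": {"increments": [{"offset": [1.5,0,0],"yaw": 0,"jaw": 1},{"offset": [1.5,0,0],"yaw": 0,"jaw": 1},{"offset": [1.5,0,0],"yaw": 0,"jaw": 1},{"offset": [1.5,0,0],"yaw": 0,"jaw": 1},{"offset": [1.5,0,0],"yaw": 0,"jaw": 1},{"offset": [1.5,0,0],"yaw": 0,"jaw": 1},{"offset": [1.5,0,0],"yaw": 0,"jaw": 1},{"offset": [1.5,0,0],"yaw": 0,"jaw": 1},{"offset": [0,0,0],"yaw": 0,"jaw": 1}]}}

```text
t: 29.17
tcp_pos: [0.5368, 0.1376, 0.0696]
eef_rot: [-2.33, 2.105, -0.001]
contact_force: [1.1, 5.0, 2.0]
opening: 0.0001
grip_force: 2.3
```

```bash
cat >> h.py <<'E'
def topview(name=None):
    st(); i,W=cloud("top"); O=np.array([.5434,.0772]); a=np.radians(5.75); u=np.array([np.sin(a),-np.cos(a)]); v=np.array([np.cos(a),np.sin(a)])
    X=(W[...,:2]-O)@u*1000;Y=(W[...,:2]-O)@v*1000;Z=W[...,2]*1000
    for y0 in (-20,0,20):
        for x in range(-10,100,3):
            k=(abs(X-x)<1.5)&(abs(Y-y0)<8)
            if k.any(): print(x,int(np.median(Z[k])),end="; ")
        print()
    k=(abs(Z-138)<5)&(abs(X-60)<50)&(abs(Y)<60); print("boards x",X[k].min().round(1),X[k].max().round(1),"y",Y[k].min().round(1),Y[k].max().round(1), cv2.minAreaRect((W[k][:,:2]*1000).astype(np.float32)))
    if name: save(name,i[150:270,180:320],5)
E
python3 - <<'E'
from h import *
topview()
E
```

```text
t 29.17 tcp [0.5368 0.1376 0.0696] yang 185.8 z [ 0.001  0.001 -1.   ] F [1.1 5.  2. ] op 0.0001 gf 2.3 q [ 0.6   0.34 -0.47  0.   -0.76 -0.5 ]
-10 35; -7 34; -4 32; -1 30; 2 33; 5 33; 8 32; 14 92; 17 92; 20 91; 23 91; 26 90; 29 90; 32 131; 35 140; 38 139; 41 136; 44 138; 47 137; 50 137; 53 137; 56 140; 59 136; 62 136; 65 93; 68 14; 71 135; 74 136; 77 138; 80 138; 83 139; 86 133; 89 115; 92 116; 95 118; 98 119; 
-10 419; -7 51; -4 56; -1 59; 2 65; 5 63; 8 67; 11 71; 14 88; 17 91; 20 94; 23 90; 26 90; 29 92; 32 135; 35 139; 38 135; 41 138; 44 140; 47 137; 50 134; 53 136; 56 137; 59 138; 62 136; 65 111; 71 136; 74 139; 77 138; 80 139; 83 136; 86 134; 89 116; 92 116; 95 118; 98 116; 
-10 32; -7 32; -4 31; -1 32; 2 33; 5 34; 8 35; 14 90; 17 91; 20 90; 23 90; 26 89; 29 90; 32 136; 35 138; 38 138; 41 138; 44 138; 47 137; 50 137; 53 137; 56 137; 59 138; 62 135; 65 81; 71 137; 74 136; 77 138; 80 137; 83 138; 86 132; 89 116; 92 119; 95 116; 98 120; 
boards x 32.9 86.8 y -30.8 33.1 ((550.5635986328125, 17.764270782470703), (63.652950286865234, 54.0029182434082), 6.023305416107178)
```

>>> {"api": "apply_moves", "payload": {"increments": [{"offset": [1,0,0],"yaw": 0,"jaw": 1},{"offset": [1,0,0],"yaw": 0,"jaw": 1},{"offset": [1,0,0],"yaw": 0,"jaw": 1},{"offset": [1,0,0],"yaw": 0,"jaw": 1},{"offset": [1,0,0],"yaw": 0,"jaw": 1},{"offset": [0,0,0],"yaw": 0,"jaw": 1}]}}

```text
t: 29.72
tcp_pos: [0.5373, 0.1327, 0.0695]
eef_rot: [-2.33, 2.105, -0.001]
contact_force: [1.2, 5.8, 3.5]
opening: 0.0004
grip_force: 2.6
```

>>> {"api": "apply_moves", "payload": {"increments": [{"offset": [0.5,0,0],"yaw": 0,"jaw": 1},{"offset": [0.5,0,0],"yaw": 0,"jaw": 1},{"offset": [0,0,0],"yaw": 0,"jaw": 1}]}}

```text
t: 29.97
tcp_pos: [0.5374, 0.1317, 0.0695]
eef_rot: [-2.33, 2.105, -0.001]
contact_force: [1.0, 4.8, 4.1]
opening: -0.0001
grip_force: 2.8
```

>>> {"api": "apply_moves", "payload": {"increments": [{"offset": [0.5,0,0],"yaw": 0,"jaw": 1},{"offset": [0.5,0,0],"yaw": 0,"jaw": 1},{"offset": [0,0,0],"yaw": 0,"jaw": 1}]}}

```text
t: 30.22
tcp_pos: [0.5375, 0.131, 0.0695]
eef_rot: [-2.33, 2.105, -0.0]
contact_force: [0.3, 6.2, 5.1]
opening: -0.0002
grip_force: 3.5
```

>>> {"api": "apply_moves", "payload": {"increments": [{"offset": [0.5,0,0],"yaw": 0,"jaw": 1},{"offset": [0,0,0],"yaw": 0,"jaw": 1}]}}

```text
t: 30.38
tcp_pos: [0.5375, 0.1309, 0.0695]
eef_rot: [-2.329, 2.105, 0.0]
contact_force: [-0.1, 9.8, 4.4]
opening: -0.0001
grip_force: 4.6
```

>>> {"api": "apply_moves", "payload": {"increments": [{"offset": [0.4,0,0],"yaw": 0,"jaw": 1},{"offset": [0,0,0],"yaw": 0,"jaw": 1}]}}

```text
t: 30.55
tcp_pos: [0.5376, 0.1309, 0.0695]
eef_rot: [-2.329, 2.104, 0.0]
contact_force: [-1.8, 10.5, 4.6]
opening: -0.0003
grip_force: 5.5
```

>>> {"api": "apply_moves", "payload": {"increments": [{"offset": [0.5,0,0],"yaw": 0,"jaw": 1},{"offset": [0,0,0],"yaw": 0,"jaw": 1}]}}

```text
t: 30.72
tcp_pos: [0.5376, 0.1308, 0.0695]
eef_rot: [-2.328, 2.104, 0.001]
contact_force: [-2.3, 13.0, 3.3]
opening: 0.0005
grip_force: 6.7
```

>>> {"api": "apply_moves", "payload": {"increments": [{"offset": [0.4,0,0],"yaw": 0,"jaw": 1},{"offset": [0,0,0],"yaw": 0,"jaw": 1}]}}

```text
t: 30.88
tcp_pos: [0.5376, 0.1308, 0.0696]
eef_rot: [-2.328, 2.104, 0.001]
contact_force: [-4.1, 15.6, 4.3]
opening: -0.0
grip_force: 7.6
```

Run:
```python
from h import *
topview()
```

```text
t 30.88 tcp [0.5376 0.1308 0.0696] yang 185.8 z [ 0.002  0.003 -1.   ] F [-4.1 15.6  4.3] op -0.0 gf 7.6 q [ 0.59  0.34 -0.48 -0.   -0.75 -0.49]
-10 412; -7 413; -4 383; -1 32; 2 35; 5 33; 8 30; 11 34; 14 32; 20 90; 23 88; 26 92; 29 91; 32 90; 35 91; 41 139; 44 138; 47 135; 50 138; 53 138; 56 135; 59 140; 62 138; 65 141; 68 138; 71 138; 74 139; 77 139; 80 135; 83 137; 86 138; 89 118; 92 115; 95 118; 98 118; 
-10 490; -7 290; -4 438; -1 378; 2 55; 5 60; 8 63; 11 65; 14 68; 17 70; 20 90; 23 90; 26 90; 29 90; 32 90; 35 91; 38 137; 41 137; 44 138; 47 140; 50 135; 53 138; 56 137; 59 136; 62 135; 65 139; 68 136; 71 137; 74 138; 77 140; 80 137; 83 136; 86 134; 89 114; 92 115; 95 114; 98 121; 
-10 444; -7 411; -4 385; -1 34; 2 32; 5 34; 8 33; 11 33; 14 33; 20 90; 23 89; 26 89; 29 92; 32 90; 35 92; 41 136; 44 134; 47 137; 50 139; 53 138; 56 140; 59 138; 62 138; 65 137; 68 136; 71 137; 74 137; 77 138; 80 138; 83 136; 86 136; 89 116; 92 118; 95 120; 98 118; 
boards x 39.3 87.3 y -31.0 32.7 ((550.4695434570312, 14.348260879516602), (63.61894226074219, 47.8026008605957), 6.202291488647461)
```

>>> {"api": "apply_moves", "payload": {"increments": [{"offset": [-2,0,0],"yaw": 0,"jaw": 1},{"offset": [-6,0,0],"yaw": 0,"jaw": 1},{"offset": [-12,0,0],"yaw": 0,"jaw": 1},{"offset": [-10,0,0],"yaw": 0,"jaw": 1},{"offset": [0,0,-30],"yaw": 0,"jaw": 1},{"offset": [0,0,-40],"yaw": 0,"jaw": 1},{"offset": [0,0,-40],"yaw": 0,"jaw": 1},{"offset": [-10,0,-40],"yaw": 0,"jaw": 1},{"offset": [0,0,-20],"yaw": 0,"jaw": 1},{"offset": [0,0,0],"yaw": 0,"jaw": 1},{"offset": [0,0,0],"yaw": 0,"jaw": 1}]}}

```text
t: 31.85
tcp_pos: [0.5331, 0.169, 0.2403]
eef_rot: [-2.329, 2.105, -0.001]
contact_force: [0.0, -0.3, -1.7]
opening: -0.0005
grip_force: 0.0
```

Run:
```python
from h import *
clampview("w6")
```

```text
t 31.85 tcp [0.5331 0.169  0.2403] yang 185.8 z [ 0.002  0.001 -1.   ] F [ 0.  -0.3 -1.7] op -0.0005 gf 0.0 q [ 0.66  0.17 -0.26 -0.   -1.14 -0.56]
boards 1318 x [128.9 129.3 135.4 135.8] y [-30.1 -28.8  31.6  33.1] z 138.3
cheek 332 x [128.7 129.  129.9 130.6] y [-30.8 -29.1  31.6  33.3] z 118.4
jaw none
knob 604 x [50.6 52.3 69.2 70. ] y [-11.6 -10.7  12.5  13.4] z 84.0
130 [-29.3  31.8]; 132 [-29.3  32.8]; 134 [-29.4  32.2]; 136 [-30.   32.3];
```

View pics/w6.png

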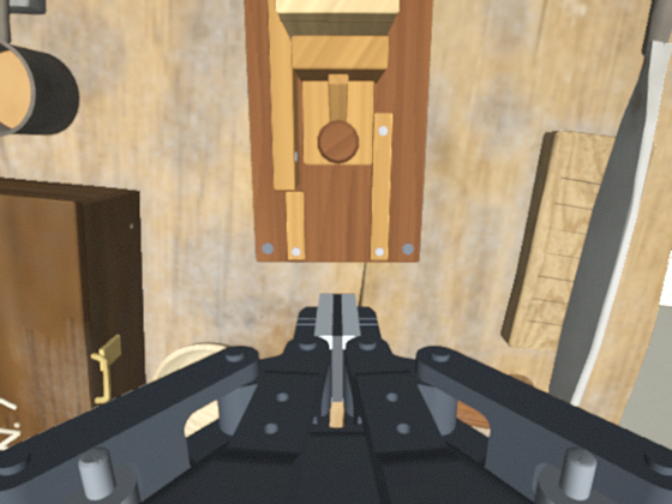

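Run:
```python
from h import *
topview()
print(robot.sign_off())
```

```text
t 31.9 tcp [0.5324 0.1684 0.2388] yang 185.79 z [-0.001 -0.    -1.   ] F [-1.   0.5 -1.3] op 0.0001 gf 0.0 q [ 0.66  0.17 -0.26 -0.   -1.14 -0.56]
-10 33; -7 32; -4 32; -1 30; 2 33; 5 32; 8 31; 11 34; 14 34; 20 88; 23 92; 26 91; 29 90; 32 92; 35 90; 41 136; 44 136; 47 136; 50 135; 53 135; 56 138; 59 136; 62 137; 65 138; 68 137; 71 138; 74 138; 77 137; 80 137; 83 137; 86 135; 89 116; 92 116; 95 117; 98 116; 
-10 37; -7 38; -4 45; -1 50; 2 54; 5 58; 8 58; 11 66; 14 68; 17 68; 20 90; 23 90; 26 90; 29 95; 32 90; 35 91; 38 137; 41 138; 44 136; 47 138; 50 136; 53 136; 56 138; 59 136; 62 137; 65 139; 68 137; 71 139; 74 138; 77 138; 80 139; 83 139; 86 134; 89 115; 92 118; 95 120; 98 117; 
-10 34; -7 36; -4 35; -1 32; 2 33; 5 35; 8 31; 11 29; 14 33; 20 90; 23 92; 26 90; 29 90; 32 90; 35 91; 41 138; 44 137; 47 136; 50 138; 53 136; 56 136; 59 140; 62 138; 65 136; 68 137; 71 137; 74 137; 77 138; 80 136; 83 138; 86 135; 89 118; 92 117; 95 119; 98 119; 
boards x 39.4 87.2 y -31.2 32.7 ((550.4546508789062, 14.28962516784668), (63.920040130615234, 47.78119659423828), 5.774757385253906)
the job is handed in; nothing more can be done
None
```

I've handed the job in at 32 s: all three drawer sides stand upright against the fence and packed against the cheek (about 48 mm across). I pressed the jaw up with about 16 N, and it stayed put when I let go.

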